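# Rebuild the spring stack of a scanner's isolator foot

## Task

The scanner's vibration-isolating foot is being rebuilt: one conical spring washer already sits on its guide pin, hollow side down. Thread the three washers from the rack onto the pin one after another so that the faces alternate all the way up (hollow up, then hollow down, then hollow up), letting each down gently, not dropped and not forced, until it sits flat and fully down on the one beneath. Let go of the stack at the end and leave everything else where it is.

Things in the scene. Friction and masses are not known exactly. Their poses are not given: they have to be found in the camera images.
- seat (a point): centre of the round spring seat (63 mm diameter boss) of the fixed isolator foot, 30 mm above the bench, z up. The square flange below is 110 mm wide, its top 15 mm under the seat, with low bolt heads at its corners. A plain steel guide pin of 25 mm diameter rises from the seat along z
- pin_tip (a point): top of the guide pin, 57 mm above the seat; the last 7 mm taper to 17 mm diameter to lead a bore on
- washer_base_mid (a point): centre (half-way up, on the axis) of a conical steel spring washer: outside diameter 66, bore 28, 11 mm high over all, 0.11 kg; z points out of the narrow apex side, away from the hollow side. This one is already on the pin, hollow side down on the seat, fast to the foot; this point is 5.5 mm above the seat
- rack: fixed rack, strip 66 (x) by 300 mm (y), origin at the middle of its underside, x pointing away from the robot (turned up to 0.25 rad). Easels at y = -105, 0, +105 mm each hold one washer: two low feet (54 mm over both, 27 mm high) and a back rib 8 mm wide, leaning 18 degrees back, 78 mm high. A washer's centre is 3 mm beyond the origin in x
- washer_a_mid (a point): centre (half-way up, on the axis) of a conical steel spring washer: outside diameter 66, bore 28, 11 mm high over all, 0.11 kg; z points out of the narrow apex side, away from the hollow side. Starts on edge on one easel of the rack, leaning 18 degrees back (top away from the robot), hollow side turned to the robot (two of the three) or away from it (one); this point is then 48 mm above the bench
- washer_b_mid (a point): centre (half-way up, on the axis) of a conical steel spring washer: outside diameter 66, bore 28, 11 mm high over all, 0.11 kg; z points out of the narrow apex side, away from the hollow side. Starts on edge on one easel of the rack, leaning 18 degrees back (top away from the robot), hollow side turned to the robot (two of the three) or away from it (one); this point is then 48 mm above the bench
- washer_c_mid (a point): centre (half-way up, on the axis) of a conical steel spring washer: outside diameter 66, bore 28, 11 mm high over all, 0.11 kg; z points out of the narrow apex side, away from the hollow side. Starts on edge on one easel of the rack, leaning 18 degrees back (top away from the robot), hollow side turned to the robot (two of the three) or away from it (one); this point is then 48 mm above the bench
- foot: the isolator foot, fixed; origin at the middle of its underside, 30 mm below the seat
- washer_a: the same washer, origin at the centre of its hollow-side plane, 5.5 mm from its centre; z towards the apex side. The wall is a flat band 4.2 mm thick sloping at 22 degrees, so the widest edge, all that fingers across the diameter touch, lies 4 mm above that plane, 1.6 mm from the centre towards the hollow side
- washer_b: the same washer, origin at the centre of its hollow-side plane, 5.5 mm from its centre; z towards the apex side. The wall is a flat band 4.2 mm thick sloping at 22 degrees, so the widest edge, all that fingers across the diameter touch, lies 4 mm above that plane, 1.6 mm from the centre towards the hollow side
- washer_c: the same washer, origin at the centre of its hollow-side plane, 5.5 mm from its centre; z towards the apex side. The wall is a flat band 4.2 mm thick sloping at 22 degrees, so the widest edge, all that fingers across the diameter touch, lies 4 mm above that plane, 1.6 mm from the centre towards the hollow side
- top_plate: bystander: flat steel ring plate, 84 mm diameter, 12 mm high, origin at the middle of its underside
- pin_nut: bystander: large hexagon nut, 42 mm across, 18 mm high, origin at the middle of its underside
- wrench: bystander: open-ended wrench 200 mm long, lying along its x
- screwdriver: bystander: screwdriver 190 mm long with a black handle, lying along its x
- grease_jar: bystander: white jar, 60 mm diameter, 55 mm high, origin at the middle of its underside
- tip_box: fixed bystander: blue pipette tip box with a clear lid, 85 x 124 x 70 mm, origin at the middle of its underside
- buffer_bottle: bystander: glass bottle with a blue cap, 68 mm diameter, 150 mm high, origin at the middle of its underside
- tube_rack: fixed bystander: white rack of capped tubes, 100 x 140 x 47 mm, origin at the middle of its underside
Not all that is in view belongs to the job. Leave any orange look-alike of the washer_a alone. What is shaped like the washer_c but turquoise is not meant.

How it is judged:
By the outcome, as a careful person would: the job done as asked, in the order asked, and still so for the second after the job is handed in, with the robot touching nothing.
It also fails if it takes over 72 s, if anything falls off the work surface, if the arm or the gripper's body presses on something with over 40 N, if the wrist force passes 120 N, or if a joint passes its speed limit or range.

## Robot

A 7-joint arm with a two-finger parallel gripper is mounted at the origin on the work surface. World frame = base frame: x ahead of the robot, y to its left, z up, the work surface at z = 0. Lengths are in mm, angles in rad, forces in N, time in s.
With the tool pointing down it reaches from about 400 to 850 mm from the base axis. Payload 4.5 kg.
Tool frame: the origin (TCP) lies between the finger pads; the fingertips stand 19 mm ahead of it and the grasp point (between the pads) is the TCP; z points along the fingers, y is the direction in which the jaws open and shut (so a half turn about z gives the same grasp; the last joint's range is limited). The gripper opens to 88 mm and grips with 3 to 60 N. Pads are 18 mm wide; open, the fingers measure 123 mm over their backs; the gripper's body (75 mm by 187 mm) begins 45 mm behind the grasp point.
Start: joints at [1.362, 0.689, -0.195, 1.565, 0.157, 0.902, -0.215], TCP at [150.291, -606.683, 257.743] pointing down, gripper open.
Joint ranges: [-3.01, 3.01], [-0.46, 2.08], [-1.47, 1.51], [0.13, 2.56], [-1, 4.14], [0.04, 2.09], [-2.66, 2.66]. Speed limits (rad/s): [2.57, 2.57, 3.14, 3.14, 3.14, 3.14, 3.14].

## Interface

Orientations are given as a unit quaternion [x, y, z, w].
In Python, from cell import r gives the robot as it stands.
- The arm moves only by the tool carry_out, never from a script. Its argument "steps" is a list of rows, each an object with "travel": the shift along the tool's x, y, z in units of 30 mm (1.0 is 30 mm), a list of three; "dr": the turn, a rotation vector about the tool's x, y, z in units of 6 degrees (1.0 is 6 degrees), a list of three; "fingers": the opening, from 0 (shut) to 1 (fully open). In form: [{"travel": [x, y, z], "dr": [rx, ry, rz], "fingers": fingers}, ...]. A call has exactly 8 rows; each row is the pose to reach, as a shift and turn from the pose commanded when the call began, along the tool's axes at that moment; what a row does not reach only later rows make up. A row lasts 1/10 s, in which the tool goes at most 50 mm and 8.59 degrees, less where a joint would pass 70% of its speed; a pose out of reach is approached as far as the arm can. A call with a gripper value outside its range is refused whole. The fingers move at their own pace and stop on an object; "grip_force" is the grip in N (left out, the last holds). Time passes only in rows, so rows that repeat a pose let the fingers close, or fill a call up. It gives the time, the measured TCP pose, the force and the opening at its end, in the units of the state.
- r.state(): the state, without advancing time (a new reading comes with each control period).
- r.read_camera(name): name is "scene" or "top" or "wrist"; returns (picture, depth): 384x512x3 uint8, red, green, blue; 384x512 float32, mm along the optical axis (not along the pixel's ray), 0 where there is no reading.
- r.calibration(name): a dict with "K" (3x3 intrinsics, pixels), "R" (3x3) and "t" (3): a world point X has camera coordinates R X + t. Camera axes: x right, y down, z forward; pixel columns grow to the right and rows downward; lengths in mm; the calibration is good to about 2 mm. A picture is of the moment at which its call begins: read the wrist's pose just before it. calibration takes no time and is no camera call; for the wrist camera it gives the pose at the moment of the call.
- r.hand_in(): hands the job in, once; it reports no verdict.
The state is a dict: "t": time; "qpos": joint angles; "dq": joint speeds; "joint_efforts": joint torques, N m; "eef_pos": TCP position; "tcp_rot": TCP orientation; "contact_force": force on the tool from outside, world axes, zero at the start; "moment": the same for the moment, N m; "width": finger opening in mm.
Only numpy, scipy, OpenCV 4.12 (cv2) and the standard library are available. Lean on these libraries where they do the work, as an engineer would, in place of code of your own. Each camera call takes 0.05 s, during which the arm holds its last target. There are 200 camera calls.

## Working session

There is one attempt and no reset: what is moved stays moved. The work goes in short steps, Python scripts to look and compute and a tool call to move; the robot and the scene stay as the last step left them, time stands still between calls to the robot, and variables do not carry over. Pictures are saved under pics/ and viewed, about 8 in all and at most 12, crops included, and the job is handed in when it is done.

Besides the shell and the picture viewer there is one more tool, called after "Call:" as name(argument=value, ...), one argument or row to a line, values as JSON. carry_out: Moves the arm, as the interface text tells. Its arguments: {"type":"object","properties":{"steps":{"type":"array","items":{"type":"object","properties":{"travel":{"type":"array","items":{"type":"number"}},"dr":{"type":"array","items":{"type":"number"}},"fingers":{"type":"number"}}}},"grip_force":{"type":"number"}},"required":["steps"]}

```bash
mkdir -p pics; ls
python3 - <<'E'
from cell import r
import cv2,numpy as np
s=r.state(); print(s)
for n in("scene","top"):
    p,d=r.read_camera(n); np.savez(f"pics/{n}0.npz",p=p,d=d)
    c=r.calibration(n); print(n,c)
    cv2.imwrite(f"pics/{n}0.png",cv2.resize(p[:,:,::-1],(800,600),interpolation=cv2.INTER_CUBIC))
E
```

```text
pics
{'t': 0.0, 'qpos': array([ 1.36181292,  0.69000089, -0.19450482,  1.56636217,  0.15730352,
        0.90248017, -0.21513192]), 'dq': array([-3.13399471e-05,  1.11803010e-03, -6.69799760e-04, -1.02008467e-03,
        1.34800416e-03, -1.66747476e-04, -4.83772066e-04]), 'joint_efforts': array([-7.70514907e-05, -5.27556574e+01, -1.26647439e+00, -1.53422105e+01,
       -5.25726657e-02,  6.69154484e-03,  1.87183873e-04]), 'eef_pos': array([ 150.05698131, -606.09585941,  256.89437901]), 'tcp_rot': array([ 9.92637625e-01,  1.21118461e-01, -1.81755282e-04, -9.11553431e-04]), 'contact_force': array([-0.64677299,  0.45657071, -0.61479478]), 'moment': array([-0.00859077, -0.0248216 ,  0.03213934]), 'width': 88.0028959837219}
scene {'K': array([[382.839591  ,   0.        , 251.50200248],
       [  0.        , 382.839591  , 192.03134577],
       [  0.        ,   0.        ,   1.        ]]), 'R': array([[-0.14482537,  0.9893764 ,  0.01264677],
       [ 0.82510484,  0.12781389, -0.55033228],
       [-0.54610221, -0.06926717, -0.83484995]]), 't': array([  32.44799033, -449.51130395, 1656.43772554])}
top {'K': array([[483.42480434,   0.        , 250.19012155],
       [  0.        , 483.42480434, 193.40362962],
       [  0.        ,   0.        ,   1.        ]]), 'R': array([[ 0.01686328, -0.99985481, -0.00244907],
       [-0.98337492, -0.01614232, -0.1808679 ],
       [ 0.1808021 ,  0.00545838, -0.98350435]]), 't': array([  27.71371685,  568.4238164 , 1336.75531402])}
```

View pics/scene0.png

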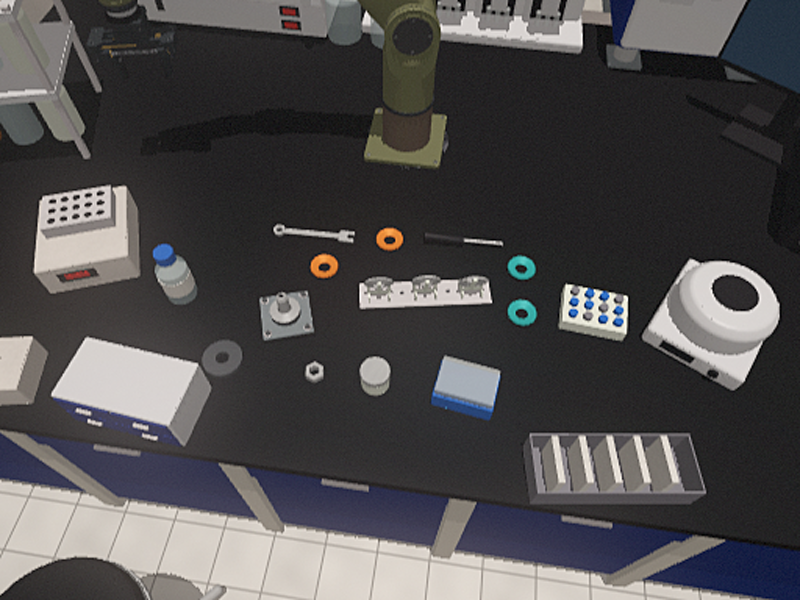

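View pics/top0.png

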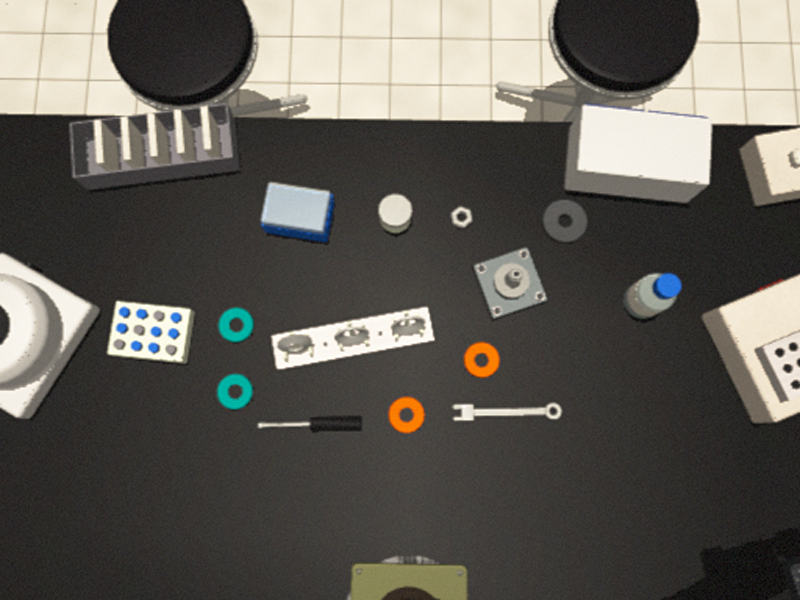

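The scene view shows the foot at (287,315), the rack with three grey washers at (378,287), (426,287), (473,287), and the orange (389,238), (324,265) and turquoise (522,267), (522,312) look-alikes lying flat. The top view agrees: foot at (512,280), rack around (352,337). The grey washers on the rack are the ones meant.

```bash
cat > h.py <<'E'
import numpy as np,cv2
from cell import r
from scipy.spatial.transform import Rotation as Ro
def ray(c,u,v,z):
    K,R,t=c["K"],c["R"],c["t"]; o=-R.T@t
    d=R.T@np.linalg.solve(K,[u,v,1.]); return o+d*(z-o[2])/d[2]
def cloud(c,d):
    v,u=np.mgrid[:384,:512]; K=c["K"]
    P=np.stack([(u-K[0,2])/K[0,0]*d,(v-K[1,2])/K[1,1]*d,d],-1)
    return (P-c["t"])@c["R"]
E
python3 - <<'E'
from h import *
for n in("top","scene"):
    f=np.load(f"pics/{n}0.npz"); p,d=f["p"],f["d"]; c=r.calibration(n); P=cloud(c,d)
    # rack strip: white
    hsv=cv2.cvtColor(p,cv2.COLOR_RGB2HSV)
    w=((hsv[...,2]>150)&(hsv[...,1]<50)).astype(np.uint8)
    box=(slice(180,250),slice(165,285)) if n=="top" else (slice(165,205),slice(222,322))
    m=np.zeros_like(w);m[box]=w[box]
    ct=max(cv2.findContours(m,0,2)[0],key=cv2.contourArea)
    rr=cv2.minAreaRect(ct); print(n,rr,"strip z",np.median(P[m>0][:,2]))
    b=cv2.boxPoints(rr); zz=np.median(P[m>0][:,2])
    W=np.array([ray(c,*q,zz) for q in b]); print("rack",W.round(1),W.mean(0).round(1))
    fb=(slice(155,210),slice(295,358)) if n=="top" else (slice(180,220),slice(160,205))
    Q=P[fb].reshape(-1,3)
    for lo,hi in((11,19),(28,34),(34,50),(70,95)):
        k=(Q[:,2]>lo)&(Q[:,2]<hi); S=Q[k]; print(lo,k.sum(),S.mean(0).round(1) if k.any() else'',((S.min(0)+S.max(0))/2).round(1) if k.any() else '',np.ptp(S,axis=0).round(1) if k.any() else '')
    # flange silhouette
    fm=np.zeros(d.shape,np.uint8); fm[fb]=(P[fb][...,2]>8)
    ct=max(cv2.findContours(fm,0,2)[0],key=cv2.contourArea); rr=cv2.minAreaRect(ct);b=cv2.boxPoints(rr)
    W=np.array([ray(c,*q,15) for q in b]); print("foot",W.round(1),W.mean(0).round(1))
E
```

```text
top ((224.9814453125, 215.7997283935547), (22.396982192993164, 102.5890884399414), 79.50852966308594) strip z 7.459719849745299
rack [[510.3 265.    7.5]
 [571.  -31.4   7.5]
 [505.5 -43.9   7.5]
 [445.6 250.1   7.5]] [508.1 110.    7.5]
11 755 [ 614.9 -186.3   15.4] [ 610.6 -194.8   15. ] [154.5 152.2   8. ]
28 59 [ 616.  -189.3   32.2] [ 617.1 -201.5   31.3] [63.6 87.7  5.4]
34 241 [ 614.2 -185.4   38.8] [ 617.2 -187.7   40.2] [60.8 62.3 12.2]
70 67 [ 615.8 -186.7   85. ] [ 615.8 -187.4   81.8] [21.3 24.5 20.3]
foot [[ 650.7 -114.6   15. ]
 [ 693.1 -220.6   15. ]
 [ 580.8 -259.8   15. ]
 [ 539.4 -155.2   15. ]] [ 616.  -187.6   15. ]
scene ((271.7467041015625, 187.41358947753906), (16.026613235473633, 84.0916748046875), 87.79740142822266) strip z 4.414078014083334
rack [[505.7 -39.2   4.4]
 [444.7 259.9   4.4]
 [514.1 266.    4.4]
 [572.9 -25.    4.4]] [509.4 115.4   4.4]
11 466 [ 628.6 -177.2   13.9] [ 623.  -181.6   15. ] [136.6 135.8   7.9]
28 69 [ 626.9 -179.4   32.2] [ 619.8 -181.6   31.2] [65.1 64.3  5.4]
34 127 [ 626.5 -178.3   37.9] [ 620.5 -180.7   41.8] [57.6 57.5 15.5]
70 46 [ 623.5 -180.1   82.3] [ 622.1 -180.4   79.3] [23.4 23.  16.9]
foot [[ 587.9 -258.2   15. ]
 [ 547.7 -150.2   15. ]
 [ 656.3 -109.5   15. ]
 [ 693.6 -213.    15. ]] [ 621.3 -182.7   15. ]
```

```bash
cat >> h.py <<'E'
psi=0.203; RO=np.array([508.8,112.5,0]); FOOT=np.array([617.,-186.,0])
RX=np.array([np.cos(psi),np.sin(psi),0]); RY=np.array([-np.sin(psi),np.cos(psi),0])
def Rt(az,th,flip=1):  # tool z at azimuth az, th below horizontal; tool y horizontal
    z=np.array([np.cos(th)*np.cos(az),np.cos(th)*np.sin(az),-np.sin(th)])
    y=-flip*np.array([-np.sin(az),np.cos(az),0]); return np.array([np.cross(y,z),y,z]).T
def go(p,R):
    s=r.state(); R0=Ro.from_quat(s["tcp_rot"]).as_matrix()
    tr=R0.T@(np.asarray(p)-s["eef_pos"])/30; w=Ro.from_matrix(R0.T@R).as_rotvec()
    print("travel",tr.round(3),"dr",(np.degrees(w)/6).round(3))
def st():
    s=r.state(); R0=Ro.from_quat(s["tcp_rot"]).as_matrix()
    print("t",round(s["t"],2),"p",s["eef_pos"].round(1),"z",R0[:,2].round(3),"y",R0[:,1].round(3),"F",s["contact_force"].round(1),"w",round(s["width"],1),"q",s["qpos"].round(2))
E
python3 - <<'E'
from h import *
s=r.state(); c=r.calibration("wrist"); R0=Ro.from_quat(s["tcp_rot"]).as_matrix()
print("cam in tool",R0.T@(-c["R"].T@c["t"]-s["eef_pos"]),"axes",(c["R"]@R0).round(3),c["K"][0])
for th in(90,50):
    go(RO+[0,0,190]-190*RX,Rt(psi,np.radians(th)))
E
```

```text
cam in tool [  80.60534101    0.35693102 -126.96030836] axes [[ 0.     1.    -0.   ]
 [-0.949  0.    -0.314]
 [-0.314  0.     0.949]] [301.53677266   0.         254.31733239]
travel [ 11.04  -20.625   2.265] dr [-0.016  0.001  0.381]
travel [ 11.04  -20.625   2.265] dr [-0.148  6.667  0.36 ]
```

Call:
carry_out(
  steps=[
    {"travel": [11, -20.6, 2.2], "dr": [0, 0, 0.4], "fingers": 1},
    {"travel": [11, -20.6, 2.2], "dr": [0, 0, 0.4], "fingers": 1},
    {"travel": [11, -20.6, 2.2], "dr": [0, 0, 0.4], "fingers": 1},
    {"travel": [11, -20.6, 2.2], "dr": [0, 0, 0.4], "fingers": 1},
    {"travel": [11, -20.6, 2.2], "dr": [-0.15, 6.6, 0.4], "fingers": 1},
    {"travel": [11, -20.6, 2.2], "dr": [-0.15, 6.6, 0.4], "fingers": 1},
    {"travel": [11, -20.6, 2.2], "dr": [-0.15, 6.6, 0.4], "fingers": 1},
    {"travel": [11, -20.6, 2.2], "dr": [-0.15, 6.6, 0.4], "fingers": 1},
  ],
)

```text
t: 0.9
eef_pos: [231.4, -257.4, 233.7]
tcp_rot: [0.967, 0.1, 0.232, -0.036]
contact_force: [0.3, -0.4, 0.4]
width: 88.1
```

Run:
```python
from h import *
st(); go(RO+[0,0,190]-190*RX,Rt(psi,np.radians(50)))
```

```text
t 0.9 p [ 231.4 -257.4  233.7] z [ 0.442  0.117 -0.889] y [ 0.211 -0.977 -0.024] F [ 0.3 -0.4  0.4] w 88.1 q [ 1.65  0.56 -0.85  2.5  -0.45  0.06  0.01]
travel [  3.945 -10.127   3.93 ] dr [-0.238  2.141 -0.051]
```

Run:
```python
from h import *
go(RO+[0,0,230]-110*RX,Rt(psi,np.radians(60)))
go(RO+[0,0,230]-110*RX,Rt(psi,np.radians(45)))
```

```text
travel [  6.926 -10.134   3.961] dr [-0.241  0.474 -0.03 ]
travel [  6.926 -10.134   3.961] dr [-0.236  2.974 -0.061]
```

Call:
carry_out(
  steps=[
    {"travel": [6.9, -10.1, 4.0], "dr": [-0.24, 0.5, -0.03], "fingers": 1},
    {"travel": [6.9, -10.1, 4.0], "dr": [-0.24, 0.5, -0.03], "fingers": 1},
    {"travel": [6.9, -10.1, 4.0], "dr": [-0.24, 0.5, -0.03], "fingers": 1},
    {"travel": [6.9, -10.1, 4.0], "dr": [-0.24, 0.5, -0.03], "fingers": 1},
    {"travel": [6.9, -10.1, 4.0], "dr": [-0.24, 0.5, -0.03], "fingers": 1},
    {"travel": [6.9, -10.1, 4.0], "dr": [-0.24, 3, -0.03], "fingers": 1},
    {"travel": [6.9, -10.1, 4.0], "dr": [-0.24, 3, -0.03], "fingers": 1},
    {"travel": [6.9, -10.1, 4.0], "dr": [-0.24, 3, -0.03], "fingers": 1},
  ],
)

```text
t: 1.7
eef_pos: [314.1, -113.4, 342.3]
tcp_rot: [0.942, 0.106, 0.313, -0.064]
contact_force: [0.1, -0.0, 0.3]
width: 88.1
```

Run:
```python
from h import *
st(); p,d=r.read_camera("wrist"); c=r.calibration("wrist"); np.savez("pics/w1.npz",p=p,d=d,**c)
cv2.imwrite("pics/w1.png",cv2.resize(p[:,:,::-1],(800,600),interpolation=cv2.INTER_CUBIC))
```

```text
t 1.7 p [ 314.1 -113.4  342.3] z [ 0.575  0.187 -0.796] y [ 0.24  -0.969 -0.054] F [ 0.1 -0.   0.3] w 88.1 q [ 1.76  0.37 -1.47  2.56 -1.    0.04  0.04]
```

View pics/w1.png

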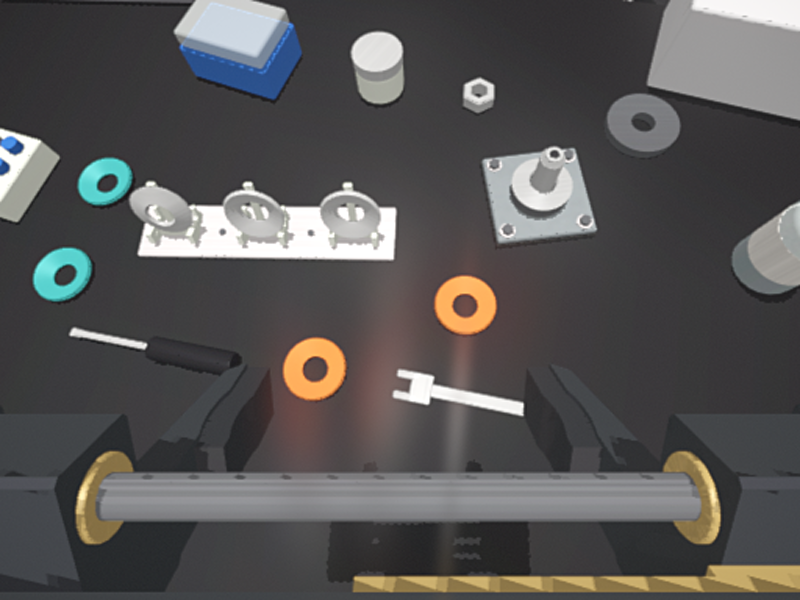

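The wrist view shows the three grey washers on the rack at (162,210), (255,213), (350,213), with the orange and turquoise ones lying loose and the foot at (540,185). The arm has run into joint limits here (q3..q6), so I'll fit the kinematics to choose a better configuration.

```bash
cat > kin.py <<'E'
import numpy as np, itertools
from scipy.spatial.transform import Rotation as Ro
from scipy.optimize import least_squares
def T(R=np.eye(3),p=(0,0,0)):
    M=np.eye(4);M[:3,:3]=R;M[:3,3]=p;return M
rz=lambda a:T(Ro.from_euler('z',a).as_matrix()); ry=lambda a:T(Ro.from_euler('y',a).as_matrix())
def fk(q,P,sg):
    b,c,d1,d3,a4,a5,d5,a7,d7,o2,o4,o6=P; s1,s3,s5,s7=sg
    return rz(s1*q[0]+b)@T(p=(0,0,d1))@ry(q[1]+o2)@T(p=(0,0,d3))@rz(s3*q[2])@T(p=(a4,0,0))@ry(q[3]+o4)@T(p=(a5,0,d5))@rz(s5*q[4])@ry(q[5]+o6)@T(p=(a7,0,d7))@rz(s7*q[6]+c)
E
python3 - <<'E'
from kin import *; from cell import r
s=r.state()
D=[([1.36181292,.69000089,-.19450482,1.56636217,.15730352,.90248017,-.21513192],[150.057,-606.096,256.894],[.992637625,.121118461,-.000181755,-.000911553]),
(s["qpos"],s["eef_pos"],s["tcp_rot"]),
([1.65,.56,-.85,2.5,-.45,.06,.01],[231.4,-257.4,233.7],[.967,.1,.232,-.036])]
best=[]
for sg in itertools.product((1,-1),repeat=4):
  for b in np.arange(4)*np.pi/2:
   def f(P):
    e=[]
    for (q,p,o),w in zip(D,(1,1,.3)):
        M=fk(q,P,sg); e+=[*(w*(M[:3,3]-p)),*(w*300*(Ro.from_matrix(M[:3,:3]).inv()*Ro.from_quat(o)).as_rotvec())]
    e+=list((P[2:9]-[330,350,0,0,350,0,250])*.003)+list(P[9:]*10)
    return e
   k=least_squares(f,[b,0,330,350,0,0,350,0,250,0,0,0],max_nfev=80); best.append((k.cost,sg,k.x))
best.sort(key=lambda x:x[0])
for c,sg,x in best[:4]: print(round(c,2),sg,x.round(3))
E
```

```text
28.18 (-1, -1, -1, -1) [-3.30000e-02  1.54100e+00  2.84619e+02  6.97036e+02 -9.62550e+01
 -1.96070e+01  3.14606e+02 -5.63800e+00  4.45405e+02  0.00000e+00
 -1.00000e-03  1.10000e-02]
28.18 (-1, -1, -1, -1) [-3.30000e-02  1.54100e+00  2.84619e+02  6.97036e+02 -9.62550e+01
 -1.96070e+01  3.14606e+02 -5.63800e+00  4.45405e+02  0.00000e+00
 -1.00000e-03  1.10000e-02]
28.18 (-1, -1, -1, -1) [ 6.25000e+00  1.54100e+00  2.84619e+02  6.97035e+02 -9.62550e+01
 -1.96070e+01  3.14606e+02 -5.63800e+00  4.45404e+02  0.00000e+00
 -1.00000e-03  1.10000e-02]
671.32 (1, 1, 1, 1) [ 5.69000e-01 -1.46700e+00  6.98636e+02 -7.27238e+02  2.48397e+02
 -1.69750e+02 -3.44830e+02  2.07685e+02  5.27890e+01 -2.90000e-02
 -8.00000e-03  1.20000e-02]
```

```bash
cat > kin.py <<'E'
import numpy as np
from scipy.spatial.transform import Rotation as Ro
from scipy.optimize import least_squares
def T(R=np.eye(3),p=(0,0,0)):
    M=np.eye(4);M[:3,:3]=R;M[:3,3]=p;return M
rz=lambda a:T(Ro.from_euler('z',a).as_matrix()); ry=lambda a:T(Ro.from_euler('y',a).as_matrix())
def fk(q,P):
    y2,y4,d1,d3,d5,d7=P
    return rz(-q[0])@T(p=(0,y2,d1))@ry(q[1])@T(p=(0,0,d3))@rz(-q[2])@T(p=(0,y4,0))@ry(q[3])@T(p=(0,0,d5))@rz(-q[4])@ry(q[5])@T(p=(0,0,d7))@rz(-q[6]+np.pi/2)
E
python3 - <<'E'
from kin import *; from cell import r
s=r.state()
D=[([1.36181292,.69000089,-.19450482,1.56636217,.15730352,.90248017,-.21513192],[150.057,-606.096,256.894],[.992637625,.121118461,-.000181755,-.000911553]),
(s["qpos"],s["eef_pos"],s["tcp_rot"]),
([1.65,.56,-.85,2.5,-.45,.06,.01],[231.4,-257.4,233.7],[.967,.1,.232,-.036])]
def f(P):
    e=[]
    for (q,p,o),w in zip(D,(1,1,.3)): e+=[*(w*(fk(q,P)[:3,3]-p))]
    return np.array(e+list((P[:5]-[-11.8,-12.8,284.8,420.8,314.3])*.02))
for y in((-11.8,-12.8),(0,0),(11.8,12.8)):
    k=least_squares(f,[*y,284.8,420.8,314.3,320]); print(k.cost,k.x.round(1),k.fun.round(1))
for q,p,o in D: print((Ro.from_matrix(fk(q,k.x)[:3,:3]).inv()*Ro.from_quat(o)).magnitude())
E
```

```text
5.109881739362708 [-19.  -27.1 347.2 562.7 345.4 306.3] [ 0.   0.1  0.1 -0.   0.1 -0.1  0.  -0.3  0.1 -0.1 -0.3  1.2  2.8  0.6]
5.109881739362716 [-19.  -27.1 347.2 562.7 345.4 306.3] [ 0.   0.1  0.1 -0.   0.1 -0.1  0.  -0.3  0.1 -0.1 -0.3  1.2  2.8  0.6]
5.109881739362695 [-19.  -27.1 347.2 562.7 345.4 306.3] [ 0.   0.1  0.1 -0.   0.1 -0.1  0.  -0.3  0.1 -0.1 -0.3  1.2  2.8  0.6]
6.320236916678966e-09
6.013363319481503e-16
0.0060902196861315275
```

```bash
cat >> h.py <<'E'
import json
def log():
    s=r.state(); open("log.txt","a").write(json.dumps([list(s["qpos"]),list(s["eef_pos"]),list(s["tcp_rot"])])+"\n")
E
python3 - <<'E'
from h import *
log(); go([430,40,330],Rt(psi,np.radians(90)))
f=np.load("pics/w1.npz"); c={k:f[k] for k in"KRt"}; P=cloud(c,f["d"])
for v,u in((210,162),(213,255),(213,350)):
    u=int(u/1.5625);v=int(v/1.5625); Q=P[v-24:v+24,u-28:u+28].reshape(-1,3); Q=Q[(Q[:,2]>34)&(Q[:,2]<82)]
    L=(Q-RO)@np.array([RX,RY,[0,0,1]]).T
    # plane-normal coordinate (towards robot positive)
    n=np.array([-np.cos(np.radians(18)),0,np.sin(np.radians(18))]); yc=105*round(np.median(L[:,1])/105)
    cen=np.array([3,np.median(L[:,1]),48]); E=L-cen; h=E@n; up=np.array([np.sin(np.radians(18)),0,np.cos(np.radians(18))])
    rho=np.hypot(E[:,1],E@up)
    print(u,v,np.median(L,axis=0).round(1),[(a,int(k.sum()),np.median(h[k]).round(1)) for a in(14,18,22,26,30) for k in[(rho>a)&(rho<a+4)&(abs(h)<20)]])
E
```

```text
travel [ 3.61  -4.043  3.517] dr [-0.65  -6.186  0.181]
103 134 [ 0.6 99.1 60.4] [(14, 95, np.float64(8.3)), (18, 144, np.float64(7.5)), (22, 129, np.float64(5.7)), (26, 155, np.float64(3.9)), (30, 77, np.float64(3.6))]
163 136 [ 0.1 -1.2 55.9] [(14, 89, np.float64(3.7)), (18, 96, np.float64(5.5)), (22, 105, np.float64(7.3)), (26, 153, np.float64(8.8)), (30, 124, np.float64(8.2))]
224 136 [-1.000e-01 -1.065e+02  5.670e+01] [(14, 82, np.float64(4.1)), (18, 98, np.float64(5.8)), (22, 109, np.float64(7.4)), (26, 161, np.float64(8.8)), (30, 119, np.float64(8.4))]
```

Depth decides the faces: the left washer (+105) bulges towards the robot (hollow away). The middle and right ones (0, −105) are hollow to the robot. The order will be middle, left, right.

Call:
carry_out(
  steps=[
    {"travel": [3.6, -4.0, 3.5], "dr": [-0.65, -6.2, 0.2], "fingers": 1},
    {"travel": [3.6, -4.0, 3.5], "dr": [-0.65, -6.2, 0.2], "fingers": 1},
    {"travel": [3.6, -4.0, 3.5], "dr": [-0.65, -6.2, 0.2], "fingers": 1},
    {"travel": [3.6, -4.0, 3.5], "dr": [-0.65, -6.2, 0.2], "fingers": 1},
    {"travel": [3.6, -4.0, 3.5], "dr": [-0.65, -6.2, 0.2], "fingers": 1},
    {"travel": [3.6, -4.0, 3.5], "dr": [-0.65, -6.2, 0.2], "fingers": 1},
    {"travel": [3.6, -4.0, 3.5], "dr": [-0.65, -6.2, 0.2], "fingers": 1},
    {"travel": [3.6, -4.0, 3.5], "dr": [-0.65, -6.2, 0.2], "fingers": 1},
  ],
)

```text
t: 2.55
eef_pos: [387.0, -12.4, 320.2]
tcp_rot: [0.982, 0.114, 0.134, -0.075]
contact_force: [0.2, -0.6, 0.1]
width: 88.1
```

Run:
```python
from h import *
st(); log(); go([480,90,330],Rt(psi,np.radians(90))); go([480,90,250],Rt(psi,np.radians(70)))
```

```text
t 2.55 p [387.  -12.4 320.2] z [ 0.245  0.179 -0.953] y [ 0.244 -0.963 -0.118] F [ 0.2 -0.6  0.1] w 88.1 q [ 0.31  0.22 -0.3   2.31 -0.32  0.38 -1.03]
travel [ 3.695 -2.569  1.059] dr [-1.18  -2.696  0.27 ]
travel [ 2.95  -2.255  3.601] dr [-1.205  0.633  0.061]
```

Call:
carry_out(
  steps=[
    {"travel": [3.7, -2.6, 1.0], "dr": [-1.2, -2.7, 0.3], "fingers": 1},
    {"travel": [3.7, -2.6, 1.0], "dr": [-1.2, -2.7, 0.3], "fingers": 1},
    {"travel": [3.7, -2.6, 1.0], "dr": [-1.2, -2.7, 0.3], "fingers": 1},
    {"travel": [3.7, -2.6, 1.0], "dr": [-1.2, -2.7, 0.3], "fingers": 1},
    {"travel": [2.95, -2.25, 3.6], "dr": [-1.2, 0.6, 0.1], "fingers": 1},
    {"travel": [2.95, -2.25, 3.6], "dr": [-1.2, 0.6, 0.1], "fingers": 1},
    {"travel": [2.95, -2.25, 3.6], "dr": [-1.2, 0.6, 0.1], "fingers": 1},
    {"travel": [2.95, -2.25, 3.6], "dr": [-1.2, 0.6, 0.1], "fingers": 1},
  ],
)

```text
t: 3.35
eef_pos: [478.3, 89.8, 249.0]
tcp_rot: [0.98, 0.099, 0.172, -0.019]
contact_force: [-0.0, -1.0, 0.2]
width: 88.1
```

Run:
```python
from h import *
st(); log()
from kin import *
D=[json.loads(l) for l in open("log.txt")]+[[[1.36181292,.69000089,-.19450482,1.56636217,.15730352,.90248017,-.21513192],[150.057,-606.096,256.894],0]]
# linear: p = d1 z + A1*(y2) + A2*(d3 z) + A3*(x4,y4)+A4*(x5,d5)+A5..+A6*(x7,d7)
def rows(q):
    A1=rz(-q[0])[:3,:3];A2=A1@ry(q[1])[:3,:3];A3=A2@rz(-q[2])[:3,:3];A4=A3@ry(q[3])[:3,:3];A5=A4@rz(-q[4])[:3,:3];A6=A5@ry(q[5])[:3,:3]
    return np.column_stack([[0,0,1],A1[:,1],A2[:,2],A3[:,0],A3[:,1],A4[:,0],A4[:,2],A5[:,1],A6[:,0],A6[:,2]])
A=np.vstack([rows(q) for q,_,_ in D]); b=np.hstack([p for _,p,_ in D])
x0=np.array([340,0,400,0,0,0,400,0,0,250.])
lam=.02
x=x0+np.linalg.solve(A.T@A+lam**2*np.eye(10),A.T@(b-A@x0)); print(x.round(1),(A@x-b).round(1),np.linalg.svd(A)[1].round(2))
```

```text
t 3.35 p [478.3  89.8 249. ] z [ 0.333  0.071 -0.94 ] y [ 0.2   -0.98  -0.003] F [-0.  -1.   0.2] w 88.1 q [-0.34  0.45  0.05  2.29  0.1   0.06 -1.76]
[341.5 -15.9 561.1   6.5 -24.6  -1.5 341.3  -5.4   2.9 299.4] [ 0.   0.1 -0.2  0.1 -0.2  0.3 -0.1  0.  -0.1  0.1  0.1 -0. ] [3.93 3.55 3.12 0.98 0.82 0.59 0.4  0.26 0.2  0.03]
```

```bash
cat > ik.py <<'E'
from kin import *; import h
X=[341.5,-15.9,561.1,6.5,-24.6,-1.5,341.3,-5.4,2.9,299.4]
LO=np.array([-3.01,-.46,-1.47,.13,-1,.04,-2.66]);HI=np.array([3.01,2.08,1.51,2.56,4.14,2.09,2.66])
def fk2(q):
    d1,y2,d3,x4,y4,x5,d5,y6,x7,d7=X
    return rz(-q[0])@T(p=(0,y2,d1))@ry(q[1])@T(p=(0,0,d3))@rz(-q[2])@T(p=(x4,y4,0))@ry(q[3])@T(p=(x5,0,d5))@rz(-q[4])@T(p=(0,y6,0))@ry(q[5])@T(p=(x7,0,d7))@rz(-q[6]+np.pi/2)
def ik(p,R,n=25,seed=0):
    g=np.random.default_rng(seed); out=[]
    def f(q):
        M=fk2(q); return [*(M[:3,3]-p)/10.,*20*(Ro.from_matrix(M[:3,:3].T@R)).as_rotvec()]
    for i in range(n):
        k=least_squares(f,g.uniform(LO+.05,HI-.05),bounds=(LO,HI),max_nfev=60)
        if k.cost<.01: out.append(k.x)
    return out
E
python3 - <<'E'
from ik import *
from h import *
for lab,y in(("mid",0),("left",105),("right",-105)):
  for th in(18,35,50,60):
    for fl in(1,-1):
      R=Rt(psi,np.radians(th),fl); S=ik(RO+[0,0,48]+3*RX+y*RY-9*R[:,2],R,14)
      m=sorted(S,key=lambda q:-min(np.minimum(q-LO,HI-q)))
      print(lab,th,fl,len(S),m[0].round(2) if m else'',m[1].round(2) if len(m)>1 else '')
E
```

```text
mid 18 1 0  
mid 18 -1 0  
mid 35 1 0  
mid 35 -1 0  
mid 50 1 0  
mid 50 -1 0  
mid 60 1 1 [-0.03  1.04 -0.49  2.47  2.63  0.95  2.03] 
mid 60 -1 4 [ 0.24  1.23 -1.02  2.46  2.28  1.23 -0.65] [-0.    1.05 -0.54  2.47  2.59  0.97 -1.06]
left 18 1 0  
left 18 -1 0  
left 35 1 0  
left 35 -1 0  
left 50 1 3 [-0.51  1.12 -0.21  2.54  2.71  1.24  1.53] [-0.51  1.12 -0.23  2.54  2.7   1.24  1.54]
left 50 -1 4 [-0.03  1.4  -1.14  2.51  2.3   1.7  -0.85] [-0.28  1.18 -0.62  2.53  2.49  1.39 -1.27]
left 60 1 1 [ 0.1   1.5  -1.45  2.4   2.06  1.7   2.62] 
left 60 -1 4 [ 0.03  1.31 -1.18  2.4   2.12  1.43 -0.7 ] [-0.06  1.18 -0.94  2.41  2.21  1.23 -0.87]
right 18 1 0  
right 18 -1 0  
right 35 1 0  
right 35 -1 0  
right 50 1 2 [ 0.1   1.12 -0.2   2.55  3.14  1.2   1.85] [-0.5   1.48  1.03  2.56  3.79  1.7   0.8 ]
right 50 -1 4 [ 0.6   1.45 -1.2   2.53  2.5   1.44 -0.33] [ 0.34  1.19 -0.61  2.54  2.86  1.22 -0.9 ]
right 60 1 1 [ 0.17  1.01 -0.35  2.43  2.91  0.8   2.04] 
right 60 -1 3 [ 0.54  1.24 -1.06  2.42  2.32  1.11 -0.37] [ 0.14  1.   -0.29  2.43  2.97  0.8  -1.17]
```

```bash
cat >> ik.py <<'E'
def ikm(p,R,q0,margin=.0,w=.02):
    # single solve from q0, mild pull to q0
    def f(q):
        M=fk2(q); return [*(M[:3,3]-p)/10.,*20*(Ro.from_matrix(M[:3,:3].T@R)).as_rotvec(),*(w*(q-q0))]
    k=least_squares(f,np.clip(q0,LO+.01,HI-.01),bounds=(LO+margin,HI-margin),max_nfev=100); 
    return k.x,np.abs(k.fun[:6]).max()
E
python3 - <<'E'
from ik import *
from h import *
for th in(52,56,60,64,68):
  for fl in(1,-1):
    o=[]
    for y in(0,105,-105):
      R=Rt(psi,np.radians(th),fl); q,e=ikm(RO+[0,0,48]+3*RX+y*RY-12*R[:,2],R,np.array([-.2,1.05,-.2,2.4,3.,.8,2.0 if fl==1 else -1.1]),.03)
      o.append((q.round(2).tolist(),round(e,2)))
    R=Rt(-.29,np.radians(108-th),-fl)
    for z in(130,48):
      q,e=ikm(FOOT+[0,0,z]-12*R[:,2],R,np.array([.3,1.3,-.2,2.2,3.,.8,2.0 if fl==-1 else -1.1]),.03); o.append(("pl",q.round(2).tolist(),round(e,2)))
    print(th,fl,*o,sep="\n  ")
E
```

```text
52
  1
  ([0.31, 1.46, -1.29, 2.53, 2.31, 1.62, 2.63], np.float64(0.46))
  ([-0.45, 1.09, -0.31, 2.52, 2.65, 1.19, 1.63], np.float64(0.0))
  ([0.18, 1.1, -0.33, 2.53, 3.03, 1.12, 1.97], np.float64(0.0))
  ('pl', [0.33, 0.81, -0.19, 2.17, 2.77, 0.46, -1.24], np.float64(0.0))
  ('pl', [0.36, 0.99, -0.23, 2.17, 2.82, 0.64, -1.25], np.float64(0.0))
52
  -1
  ([0.35, 1.56, -1.44, 2.53, 2.26, 1.75, -0.39], np.float64(0.44))
  ([-0.44, 1.09, -0.32, 2.52, 2.64, 1.19, -1.5], np.float64(0.0))
  ([0.18, 1.1, -0.33, 2.53, 3.03, 1.12, -1.17], np.float64(0.0))
  ('pl', [0.32, 0.81, -0.17, 2.17, 2.79, 0.46, 1.89], np.float64(0.0))
  ('pl', [0.35, 0.99, -0.22, 2.17, 2.83, 0.64, 1.88], np.float64(0.0))
56
  1
  ([-0.17, 1.05, -0.26, 2.53, 2.86, 1.05, 1.76], np.float64(0.0))
  ([-0.43, 1.04, -0.3, 2.48, 2.63, 1.02, 1.68], np.float64(0.0))
  ([0.1, 1.04, -0.22, 2.49, 3.08, 0.95, 1.87], np.float64(0.0))
  ('pl', [0.36, 0.84, -0.23, 2.22, 2.81, 0.61, -1.25], np.float64(0.0))
  ('pl', [0.37, 1.02, -0.26, 2.22, 2.85, 0.79, -1.27], np.float64(0.0))
56
  -1
  ([-0.16, 1.06, -0.28, 2.53, 2.85, 1.06, -1.37], n
[... 1665 characters left out ...]
(0.0))
68
  1
  ([-0.19, 0.93, -0.2, 2.36, 2.78, 0.56, 1.84], np.float64(0.0))
  ([-0.44, 0.92, -0.2, 2.32, 2.58, 0.54, 1.79], np.float64(0.0))
  ([0.06, 0.92, -0.18, 2.33, 2.97, 0.49, 1.91], np.float64(0.0))
  ('pl', [0.39, 0.95, -0.29, 2.36, 2.9, 1.06, -1.31], np.float64(0.0))
  ('pl', [0.39, 1.15, -0.3, 2.33, 2.94, 1.22, -1.31], np.float64(0.0))
68
  -1
  ([-0.18, 0.93, -0.21, 2.36, 2.77, 0.56, -1.29], np.float64(0.0))
  ([-0.43, 0.92, -0.21, 2.32, 2.56, 0.54, -1.33], np.float64(0.0))
  ([0.07, 0.92, -0.19, 2.33, 2.96, 0.49, -1.21], np.float64(0.0))
  ('pl', [0.38, 0.95, -0.28, 2.36, 2.91, 1.06, 1.81], np.float64(0.0))
  ('pl', [0.38, 1.15, -0.28, 2.33, 2.95, 1.22, 1.82], np.float64(0.0))
```

```bash
cat >> ik.py <<'E'
def path(Q,maxdeg=7.5,maxmm=40,maxq=.2):
    out=[fk2(Q[0])];qs=[Q[0]]
    for a,b in zip(Q[:-1],Q[1:]):
        last=a
        for s in np.linspace(0,1,400)[1:]:
            q=a+(b-a)*s; M=fk2(q); D=np.linalg.inv(out[-1])@M
            if np.degrees(np.linalg.norm(Ro.from_matrix(D[:3,:3]).as_rotvec()))>maxdeg or np.linalg.norm(D[:3,3])>maxmm or abs(q-qs[-1]).max()>maxq:
                out.append(M);qs.append(q)
    out.append(fk2(Q[-1]));qs.append(Q[-1]); return out,qs
def rows(Ms,base=None):
    B=np.linalg.inv(Ms[0] if base is None else base)
    for M in Ms[1:]:
        D=B@M; print((D[:3,3]/30).round(2).tolist(),(np.degrees(Ro.from_matrix(D[:3,:3]).as_rotvec())/6).round(2).tolist())
E
python3 - <<'E'
from ik import *
from h import *
q0=r.state()["qpos"]; print(q0)
R=Rt(psi,np.radians(60),-1); qe,e=ikm(RO+[0,0,48]+3*RX-130*R[:,2],R,np.array([-.16,.8,-.26,2.4,2.82,.6,-1.34]),.05); print(qe.round(2),e)
A=np.array([-.32,.5,0,2.25,.7,.4,-1.76]);Bq=(A+qe)/2;Bq[4]=1.7;Bq[5]=.6
Ms,qs=path([q0,A,Bq,qe]); print(len(Ms)); print(min(M[2,3] for M in Ms)); rows(Ms)
np.save("qs.npy",qs)
E
```

```text
[-0.33570534  0.44921589  0.05242795  2.29190161  0.09998372  0.05508959
 -1.76117447]
[ 0.36  1.07 -1.42  2.51  1.82  1.25 -0.46] 1.5707372807965727
27
127.11544890515552
[-0.49, 0.14, 0.11] [-0.15, -0.6, -1.1]
[-0.92, 0.41, 0.17] [-0.37, -1.17, -2.21]
[-1.27, 0.79, 0.2] [-0.66, -1.72, -3.3]
[-1.51, 1.27, 0.19] [-1.0, -2.24, -4.39]
[-1.63, 1.84, 0.15] [-1.42, -2.72, -5.48]
[-1.8, 2.03, 0.29] [-1.48, -3.08, -6.69]
[-2.02, 1.95, 0.54] [-1.28, -3.34, -7.94]
[-2.21, 1.87, 0.79] [-1.06, -3.55, -9.19]
[-2.37, 1.77, 1.04] [-0.82, -3.71, -10.44]
[-2.51, 1.66, 1.28] [-0.57, -3.82, -11.68]
[-2.61, 1.52, 1.53] [-0.3, -3.87, -12.92]
[-2.7, 1.35, 1.78] [-0.02, -3.85, -14.19]
[-2.75, 1.16, 2.02] [0.26, -3.77, -15.45]
[-2.79, 0.93, 2.26] [0.52, -3.61, -16.7]
[-2.79, 0.66, 2.49] [0.77, -3.37, -17.94]
[-2.77, 0.35, 2.71] [1.0, -3.05, -19.2]
[-2.73, -0.01, 2.91] [1.19, -2.63, -20.44]
[-2.66, -0.4, 3.08] [1.33, -2.13, -21.65]
[-2.56, -0.84, 3.22] [1.41, -1.53, -22.83]
[-2.68, -0.91, 3.31] [1.42, -1.37, -24.09]
[-2.74, -0.91, 3.33] [1.31, -1.21, -25.35]
[-2.66, -0.91, 3.28] [1.03, -0.96, -26.59]
[-2.44, -0.87, 3.14] [0.52, -0.65, -27.8]
[-2.07, -0.77, 2.9] [-0.26, -0.33, -28.92]
[-1.55, -0.56, 2.53] [-1.37, -0.08, -29.92]
[-1.51, -0.53, 2.49] [1.46, 0.06, 29.94]
```

Run:
```python
from ik import *
from h import *
q0=r.state()["qpos"]
R=Rt(psi,np.radians(60),-1)
for up in(90,150):
    qe,e=ikm(RO+[0,0,48]+3*RX-10*R[:,2]+up*np.array([*(np.sin(.314)*RX[:2]),np.cos(.314)]),R,np.array([-.16,.8,-.26,2.4,2.82,.6,-1.34]),.03); print(qe.round(2),e)
A=np.array([-.32,.5,0,2.25,.7,.4,-1.76]);Bq=(A+qe)/2;Bq[4]=1.7;Bq[5]=.5
Ms,qs=path([q0,A,Bq,qe]); print(len(Ms)); print([int(M[2,3]) for M in Ms]); rows(Ms)
np.save("qs.npy",qs)
```

```text
[-0.19  0.77 -0.2   2.38  2.78  0.55 -1.31] 3.965525588439129e-06
[-0.23  0.63 -0.12  2.29  2.75  0.33 -1.27] 1.831559412059211e-05
26
[248, 240, 234, 230, 227, 227, 228, 228, 229, 230, 231, 233, 234, 236, 238, 238, 235, 232, 229, 225, 221, 216, 211, 206, 201, 199]
[-0.49, 0.14, 0.11] [-0.15, -0.6, -1.1]
[-0.92, 0.41, 0.17] [-0.37, -1.17, -2.21]
[-1.27, 0.79, 0.2] [-0.66, -1.72, -3.3]
[-1.51, 1.27, 0.19] [-1.0, -2.24, -4.39]
[-1.63, 1.84, 0.15] [-1.42, -2.72, -5.48]
[-1.55, 2.28, 0.16] [-1.71, -2.96, -6.68]
[-1.36, 2.59, 0.21] [-1.89, -3.05, -7.94]
[-1.12, 2.87, 0.27] [-2.08, -3.13, -9.21]
[-0.85, 3.12, 0.33] [-2.27, -3.2, -10.47]
[-0.54, 3.32, 0.4] [-2.45, -3.25, -11.73]
[-0.2, 3.48, 0.47] [-2.65, -3.29, -12.99]
[0.16, 3.59, 0.55] [-2.84, -3.32, -14.25]
[0.55, 3.65, 0.63] [-3.05, -3.32, -15.51]
[0.95, 3.65, 0.72] [-3.26, -3.3, -16.76]
[1.34, 3.5, 0.85] [-3.39, -3.19, -18.04]
[1.65, 3.15, 1.06] [-3.37, -2.93, -19.31]
[1.9, 2.76, 1.26] [-3.33, -2.66, -20.59]
[2.09, 2.34, 1.45] [-3.27, -2.37, -21.86]
[2.22, 1.9, 1.64] [-3.2, -2.06, -23.13]
[2.29, 1.44, 1.81] [-3.12, -1.74, -24.4]
[2.3, 0.98, 1.98] [-3.03, -1.39, -25.67]
[2.25, 0.51, 2.13] [-2.93, -1.02, -26.93]
[2.14, 0.06, 2.28] [-2.81, -0.62, -28.19]
[1.98, -0.38, 2.41] [-2.69, -0.19, -29.45]
[1.91, -0.53, 2.45] [2.64, 0.03, 29.86]
```

Call:
carry_out(
  steps=[
    {"travel": [-0.49, 0.14, 0.11], "dr": [-0.15, -0.6, -1.1], "fingers": 1},
    {"travel": [-0.92, 0.41, 0.17], "dr": [-0.37, -1.17, -2.21], "fingers": 1},
    {"travel": [-1.27, 0.79, 0.2], "dr": [-0.66, -1.72, -3.3], "fingers": 1},
    {"travel": [-1.51, 1.27, 0.19], "dr": [-1.0, -2.24, -4.39], "fingers": 1},
    {"travel": [-1.63, 1.84, 0.15], "dr": [-1.42, -2.72, -5.48], "fingers": 1},
    {"travel": [-1.55, 2.28, 0.16], "dr": [-1.71, -2.96, -6.68], "fingers": 1},
    {"travel": [-1.36, 2.59, 0.21], "dr": [-1.89, -3.05, -7.94], "fingers": 1},
    {"travel": [-1.12, 2.87, 0.27], "dr": [-2.08, -3.13, -9.21], "fingers": 1},
  ],
)

```text
t: 4.15
eef_pos: [469.8, -0.1, 231.2]
tcp_rot: [0.832, 0.524, 0.015, 0.181]
contact_force: [0.5, -0.8, 0.9]
width: 88.1
```

Run:
```python
from ik import *
from h import *
st();log(); qs=np.load("qs.npy"); q=r.state()["qpos"]; print("plan",qs[8].round(2))
s=r.state();B=T(Ro.from_quat(s["tcp_rot"]).as_matrix(),s["eef_pos"])
print(fk2(q)[:3,3]-s["eef_pos"])
rows([None]+[fk2(x) for x in qs[9:]],B)
```

```text
t 4.15 p [ 4.698e+02 -1.000e-01  2.312e+02] z [ 0.215 -0.286 -0.934] y [ 0.867 -0.385  0.317] F [ 0.5 -0.8  0.9] w 88.1 q [-0.5   0.54  0.27  2.24  0.7   0.32 -1.38]
plan [-0.31  0.52 -0.02  2.26  0.98  0.43 -1.69]
[2.9491717  2.91825734 2.05513549]
[-0.06, 0.27, 0.12] [-0.33, -0.08, -1.18]
[-0.03, 0.64, 0.2] [-0.69, -0.16, -2.39]
[0.05, 1.0, 0.26] [-1.06, -0.24, -3.61]
[0.18, 1.37, 0.3] [-1.44, -0.32, -4.82]
[0.37, 1.72, 0.33] [-1.82, -0.39, -6.02]
[0.61, 2.05, 0.34] [-2.22, -0.45, -7.22]
[0.98, 2.29, 0.35] [-2.6, -0.42, -8.44]
[1.48, 2.34, 0.38] [-2.92, -0.22, -9.65]
[1.99, 2.33, 0.39] [-3.22, -0.02, -10.87]
[2.48, 2.25, 0.4] [-3.52, 0.19, -12.09]
[2.96, 2.11, 0.4] [-3.82, 0.39, -13.32]
[3.42, 1.91, 0.41] [-4.12, 0.59, -14.54]
[3.84, 1.66, 0.41] [-4.41, 0.79, -15.77]
[4.23, 1.36, 0.41] [-4.71, 0.99, -16.99]
[4.57, 1.01, 0.41] [-5.01, 1.19, -18.22]
[4.87, 0.63, 0.42] [-5.31, 1.39, -19.45]
[4.97, 0.49, 0.42] [-5.42, 1.46, -19.89]
```

Following well; q5 is moving the right way. Next 8 rows.

Call:
carry_out(
  steps=[
    {"travel": [-0.06, 0.27, 0.12], "dr": [-0.33, -0.08, -1.18], "fingers": 1},
    {"travel": [-0.03, 0.64, 0.2], "dr": [-0.69, -0.16, -2.39], "fingers": 1},
    {"travel": [0.05, 1.0, 0.26], "dr": [-1.06, -0.24, -3.61], "fingers": 1},
    {"travel": [0.18, 1.37, 0.3], "dr": [-1.44, -0.32, -4.82], "fingers": 1},
    {"travel": [0.37, 1.72, 0.33], "dr": [-1.82, -0.39, -6.02], "fingers": 1},
    {"travel": [0.61, 2.05, 0.34], "dr": [-2.22, -0.45, -7.22], "fingers": 1},
    {"travel": [0.98, 2.29, 0.35], "dr": [-2.6, -0.42, -8.44], "fingers": 1},
    {"travel": [1.48, 2.34, 0.38], "dr": [-2.92, -0.22, -9.65], "fingers": 1},
  ],
)

```text
t: 4.95
eef_pos: [554.5, 9.7, 235.8]
tcp_rot: [0.465, 0.836, -0.008, 0.29]
contact_force: [-0.4, -0.2, -1.4]
width: 88.2
```

Run:
```python
from ik import *
from h import *
st();log(); qs=np.load("qs.npy"); q=r.state()["qpos"]; print("plan",qs[16].round(2))
s=r.state();B=T(Ro.from_quat(s["tcp_rot"]).as_matrix(),s["eef_pos"])
print(fk2(q)[:3,3]-s["eef_pos"])
rows([None]+[fk2(x) for x in qs[17:]],B)
```

```text
t 4.95 p [554.5   9.7 235.8] z [ 0.478 -0.283 -0.832] y [0.783 0.567 0.257] F [-0.4 -0.2 -1.4] w 88.2 q [-0.56  0.61  0.34  2.25  1.97  0.26 -1.69]
plan [-0.27  0.58 -0.07  2.28  1.85  0.48 -1.48]
[3.76383084 8.98077486 1.34922468]
[0.3, 0.34, 0.06] [-0.58, 0.25, -1.71]
[0.65, 0.7, 0.1] [-0.99, 0.44, -2.9]
[1.04, 1.01, 0.11] [-1.4, 0.62, -4.09]
[1.46, 1.27, 0.11] [-1.81, 0.8, -5.28]
[1.91, 1.47, 0.09] [-2.22, 0.98, -6.47]
[2.38, 1.62, 0.06] [-2.63, 1.14, -7.67]
[2.86, 1.71, 0.01] [-3.04, 1.3, -8.87]
[3.34, 1.74, -0.05] [-3.44, 1.46, -10.07]
[3.51, 1.74, -0.08] [-3.59, 1.51, -10.51]
```

Call:
carry_out(
  steps=[
    {"travel": [0.3, 0.34, 0.06], "dr": [-0.58, 0.25, -1.71], "fingers": 1},
    {"travel": [0.65, 0.7, 0.1], "dr": [-0.99, 0.44, -2.9], "fingers": 1},
    {"travel": [1.04, 1.01, 0.11], "dr": [-1.4, 0.62, -4.09], "fingers": 1},
    {"travel": [1.46, 1.27, 0.11], "dr": [-1.81, 0.8, -5.28], "fingers": 1},
    {"travel": [1.91, 1.47, 0.09], "dr": [-2.22, 0.98, -6.47], "fingers": 1},
    {"travel": [2.38, 1.62, 0.06], "dr": [-2.63, 1.14, -7.67], "fingers": 1},
    {"travel": [2.95, 1.71, 0.0], "dr": [-3.1, 1.35, -9.0], "fingers": 1},
    {"travel": [3.5, 1.74, -0.08], "dr": [-3.6, 1.5, -10.4], "fingers": 1},
  ],
)

```text
t: 5.75
eef_pos: [551.2, 120.6, 199.4]
tcp_rot: [-0.088, 0.962, 0.028, 0.258]
contact_force: [0.1, -0.2, -0.1]
width: 88.0
```

Run:
```python
from h import *
st();log()
p,d=r.read_camera("wrist"); c=r.calibration("wrist"); np.savez("pics/w2.npz",p=p,d=d,**c)
cv2.imwrite("pics/w2.png",cv2.resize(p[:,:,::-1],(800,600),interpolation=cv2.INTER_CUBIC))
```

```text
t 5.75 p [551.2 120.6 199.4] z [ 0.492  0.1   -0.865] y [-0.185  0.983  0.009] F [ 0.1 -0.2 -0.1] w 88.0 q [-0.28  0.63 -0.08  2.29  2.78  0.32 -1.35]
```

View pics/w2.png

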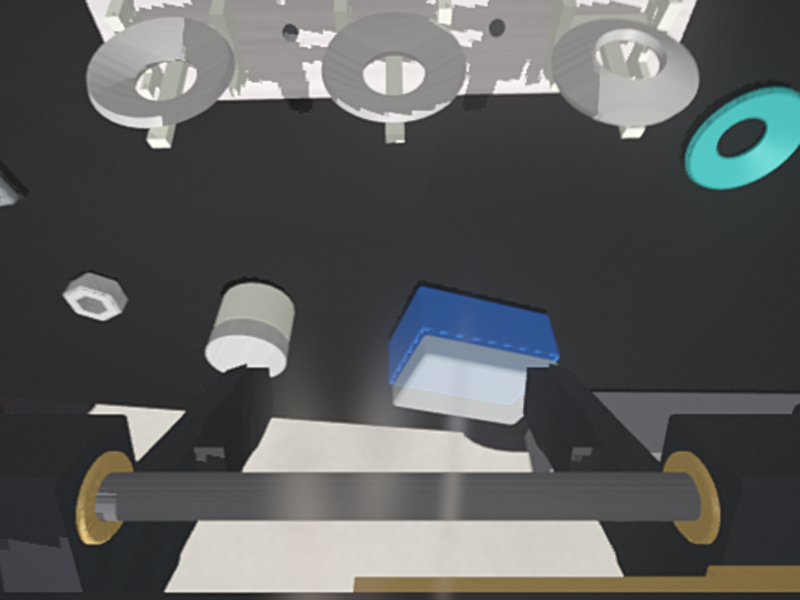

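The inverted wrist view shows the middle washer at (393,68), the right one (−105) at (160,70), and the left one (+105, apex facing) at (625,75). All are grey, and the turquoise look-alike is off the rack.

```bash
cat >> h.py <<'E'
N=np.array([*(-np.cos(.31416)*RX[:2]),np.sin(.31416)]); U=np.array([*(np.sin(.31416)*RX[:2]),np.cos(.31416)])
E
python3 - <<'E'
from h import *
f=np.load("pics/w2.npz"); c={k:f[k] for k in"KRt"}; P=cloud(c,f["d"]).reshape(-1,3)
for y in(0,-105,105):
    C=RO+3*RX+y*RY+[0,0,48]; E=P-C; L=np.column_stack([E@N,E@RY,E@U]); k=(abs(L[:,0])<14)&(np.hypot(L[:,1],L[:,2])<42)
    L=L[k]; k=L[:,2]>-18; L=L[k]
    lo=[];hi=[]
    for b in range(-14,12,3):
        m=(L[:,2]>=b)&(L[:,2]<b+3); 
        if m.sum()>5: lo.append(np.percentile(L[m,1],1));hi.append(np.percentile(L[m,1],99))
    top=L[abs(L[:,1])>6]; rim=[]
    # circle fit to outer rim: max radius by angle
    a=np.arctan2(L[:,2],L[:,1]); pts=[]
    for ang in np.arange(-.3,3.45,.15):
        m=(abs(a-ang)<.075)
        if abs(ang-np.pi/2)<.25: continue
        if m.sum()>3: i=np.where(m)[0][np.argmax(np.hypot(L[m,1],L[m,2]))]; pts.append(L[i])
    pts=np.array(pts); A=np.column_stack([2*pts[:,1:],np.ones(len(pts))]); s=np.linalg.lstsq(A,(pts[:,1:]**2).sum(1),rcond=None)[0]
    print(y,"yc",((np.max(hi)+np.min(lo))/2).round(1),"half",((max(hi)-min(lo))/2).round(1),"circ c",s[:2].round(1),"r",np.sqrt(s[2]+s[:2]@s[:2]).round(1),"rim h",np.median(pts[:,0]).round(1))
# strip corner check
for y in(0,): go(RO+3*RX+[0,0,48]+1.6*N-10*Rt(psi,np.radians(60))[:,2]+50*U,Rt(psi,np.radians(60),-1))
E
```

```text
0 yc 0.3 half 32.1 circ c [-0.1 -1.8] r 32.3 rim h 7.8
-105 yc 0.6 half 31.8 circ c [ 0.6 -1.3] r 32.2 rim h 7.4
105 yc -0.2 half 32.3 circ c [-0.4 -2.7] r 33.0 rim h 4.2
travel [ 2.434 -0.052  2.205] dr [ 0.014 -0.005 -0.127]
```

```bash
cat >> h.py <<'E'
RP=Rt(psi,np.radians(60),-1)
def pick(y,hol,up=0,sh=2.5,back=9): return RO+3*RX+y*RY+[0,0,48]+(sh+(1.6 if hol else -1.6))*N-back*RP[:,2]+up*U
E
python3 - <<'E'
from h import *
for up in(70,0): go(pick(0,1,up),RP)
E
```

```text
travel [ 1.995 -0.046  1.73 ] dr [ 0.014 -0.005 -0.127]
travel [ 3.728 -0.071  3.292] dr [ 0.014 -0.005 -0.127]
```

Call:
carry_out(
  steps=[
    {"travel": [1.0, -0.03, 0.9], "dr": [0, 0, -0.13], "fingers": 1},
    {"travel": [2.0, -0.05, 1.73], "dr": [0, 0, -0.13], "fingers": 1},
    {"travel": [2.3, -0.05, 2.0], "dr": [0, 0, -0.13], "fingers": 1},
    {"travel": [2.65, -0.05, 2.32], "dr": [0, 0, -0.13], "fingers": 1},
    {"travel": [3.0, -0.06, 2.64], "dr": [0, 0, -0.13], "fingers": 1},
    {"travel": [3.35, -0.07, 2.95], "dr": [0, 0, -0.13], "fingers": 1},
    {"travel": [3.72, -0.07, 3.28], "dr": [0, 0, -0.13], "fingers": 1},
    {"travel": [3.72, -0.07, 3.28], "dr": [0, 0, -0.13], "fingers": 1},
  ],
)

```text
t: 6.6
eef_pos: [504.4, 109.9, 56.6]
tcp_rot: [-0.091, 0.962, 0.025, 0.257]
contact_force: [0.3, -0.2, 0.5]
width: 87.8
```

Run:
```python
from h import *
st();log();go(pick(0,1),RP)
p,d=r.read_camera("wrist"); c=r.calibration("wrist"); np.savez("pics/w3.npz",p=p,d=d,**c)
cv2.imwrite("pics/w3.png",cv2.resize(p[:,:,::-1],(800,600),interpolation=cv2.INTER_CUBIC))
```

```text
t 6.6 p [504.4 109.9  56.6] z [ 0.49   0.096 -0.866] y [-0.188  0.982  0.002] F [ 0.3 -0.2  0.5] w 87.8 q [-0.23  1.   -0.2   2.47  2.86  0.88 -1.43]
travel [ 0.011  0.054 -0.022] dr [-0.049 -0.007 -0.123]
```

View pics/w3.png

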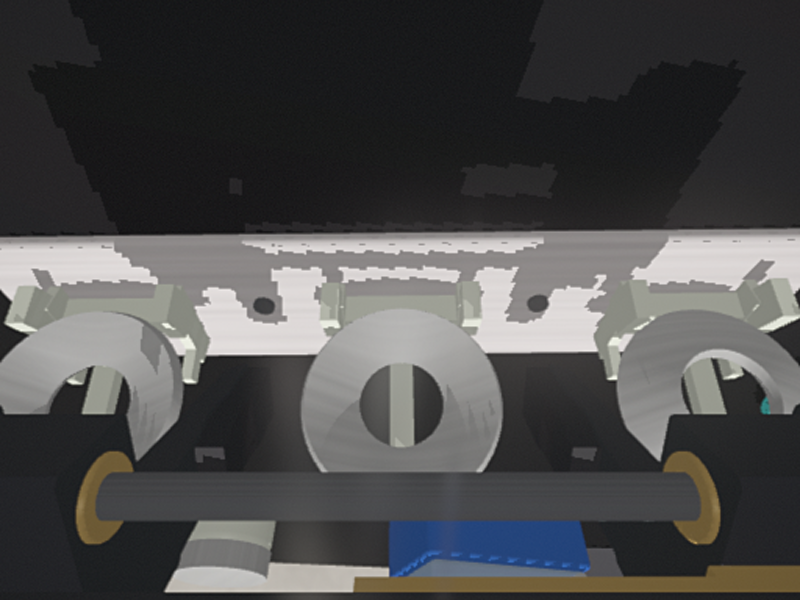

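```bash
cat >> h.py <<'E'
CT=None
def toolcloud(f,pos,q):
    c={k:f[k] for k in"KRt"}; return (cloud(c,f["d"])-pos)@Ro.from_quat(q).as_matrix()
E
python3 - <<'E'
from h import *
s=r.state(); f=np.load("pics/w3.npz"); L=toolcloud(f,s["eef_pos"],s["tcp_rot"])
for v in range(240,290,8):
    row=L[v,180:330]; k=np.where((abs(row[:,1])<36)&(row[:,2]>-25)&(row[:,2]<40)&(abs(row[:,0])<40))[0]
    if len(k): print(v,k[0]+180,k[-1]+180,row[k[0]+1].round(1),row[k[-1]-1].round(1))
E
```

```text
240 197 317 [ 11.1 -29.   10.4] [11.2 30.9 10.2]
248 194 319 [  7.9 -30.3   7.9] [ 7.8 31.7  8.1]
256 193 321 [  5.1 -30.4   4.9] [ 4.4 32.5  6.1]
264 193 321 [  2.1 -30.1   2.4] [ 1.8 32.1  2.9]
272 194 320 [ -1.5 -29.6   1. ] [-0.9 31.2  0. ]
280 195 318 [ -5.4 -29.1  -0.1] [-4.  29.9 -2.2]
288 198 315 [ -8.3 -27.4  -2.4] [-7.  28.3 -4.3]
```

Call:
carry_out(
  steps=[
    {"travel": [0.13, 0.05, -0.13], "dr": [-0.05, 0, -0.12], "fingers": 1},
    {"travel": [0.13, 0.05, -0.13], "dr": [-0.05, 0, -0.12], "fingers": 0.85},
    {"travel": [0.13, 0.05, -0.13], "dr": [-0.05, 0, -0.12], "fingers": 0.6},
    {"travel": [0.13, 0.05, -0.13], "dr": [-0.05, 0, -0.12], "fingers": 0.6},
    {"travel": [0.13, 0.05, -0.13], "dr": [-0.05, 0, -0.12], "fingers": 0.6},
    {"travel": [0.13, 0.05, -0.13], "dr": [-0.05, 0, -0.12], "fingers": 0.6},
    {"travel": [0.13, 0.05, -0.13], "dr": [-0.05, 0, -0.12], "fingers": 0.6},
    {"travel": [0.13, 0.05, -0.13], "dr": [-0.05, 0, -0.12], "fingers": 0.6},
  ],
  grip_force=20,
)

```text
t: 7.45
eef_pos: [499.9, 110.4, 59.8]
tcp_rot: [-0.098, 0.961, 0.027, 0.259]
contact_force: [-0.2, -1.4, 1.9]
width: 63.9
```

Run:
```python
from h import *
from ik import *
st();log()
R=RP;s=r.state();q0=s["qpos"]
# lift pose, then place-over pose
PL=Rt(-.29,np.radians(48),1); Pt=FOOT+[0,0,130]-9*PL[:,2]
ql,e1=ikm(s["eef_pos"]+90*U,R,q0,.02)
qp,e2=ikm(Pt,PL,np.array([.36,.87,-.25,2.27,2.85,.76,1.85]),.02); print(q0.round(2),ql.round(2),e1,qp.round(2),e2)
Ms,qs=path([ql,qp],8.2,48,.22); print(len(Ms),[int(M[2,3]) for M in Ms]); np.save("qs.npy",qs)
go(s["eef_pos"]+90*U,RP)
```

```text
t 7.45 p [499.9 110.4  59.8] z [ 0.492  0.102 -0.865] y [-0.203  0.979 -0.   ] F [-0.2 -1.4  1.9] w 63.9 q [-0.23  1.   -0.2   2.49  2.87  0.89 -1.43]
[-0.23  1.   -0.2   2.49  2.87  0.89 -1.43] [-0.22  0.76 -0.15  2.4   2.84  0.56 -1.37] 1.9243097862573736e-05 [ 0.36  0.88 -0.25  2.27  2.85  0.76  1.85] 1.391136872398893e-07
21 [145, 144, 144, 143, 142, 142, 141, 141, 140, 140, 139, 139, 138, 138, 138, 137, 137, 137, 136, 136, 136]
travel [-2.235e+00 -1.000e-03 -2.001e+00] dr [0.006 0.028 0.011]
```

Run:
```python
from h import *
s=r.state(); st()
p,d=r.read_camera("wrist"); c=r.calibration("wrist"); f=dict(p=p,d=d,**c); np.savez("pics/w4.npz",**f); L=toolcloud(f,s["eef_pos"],s["tcp_rot"])
for v in range(232,300,6):
    row=L[v,180:330]; k=np.where((abs(row[:,1])<36)&(row[:,2]>-25)&(row[:,2]<40)&(abs(row[:,0])<40))[0]
    if len(k): print(v,k[0]+180,k[-1]+180,row[k[0]+1].round(1),row[k[-1]-1].round(1))
cv2.imwrite("pics/w4.png",cv2.resize(p[190:310,170:345,::-1],(700,480),interpolation=cv2.INTER_CUBIC))
```

```text
t 7.45 p [499.9 110.4  59.8] z [ 0.492  0.102 -0.865] y [-0.203  0.979 -0.   ] F [-0.2 -1.4  1.9] w 63.9 q [-0.23  1.   -0.2   2.49  2.87  0.89 -1.43]
232 199 310 [ 11.7 -29.3  18.4] [12.1 28.6 17.6]
238 187 323 [  9.8 -35.2  15.2] [10.5 34.8 13.8]
244 184 326 [  9.9 -35.3   8.4] [ 9.7 35.3  8.8]
250 181 329 [  9.5 -35.6   3.1] [10.4 35.   1.5]
256 180 329 [  9.7 -34.7  -3. ] [10.3 33.8 -3.9]
262 180 329 [  9.5 -33.5  -7.9] [ 9.5 33.  -7.8]
268 180 329 [  5.9 -34.   -7.1] [ 6.8 33.  -8.5]
274 180 329 [  4.5 -33.5  -9.9] [ 4.3 33.  -9.5]
280 180 329 [  1.8 -33.6 -10.4] [  1.5  33.1 -10.1]
286 180 329 [ -1.3 -33.8 -10.5] [ -1.3  33.2 -10.5]
292 180 329 [ -4.1 -33.8 -11.2] [ -3.5  33.  -11.9]
298 180 329 [ -6.9 -33.9 -11.7] [ -6.4  33.1 -12.5]
```

View pics/w4.png

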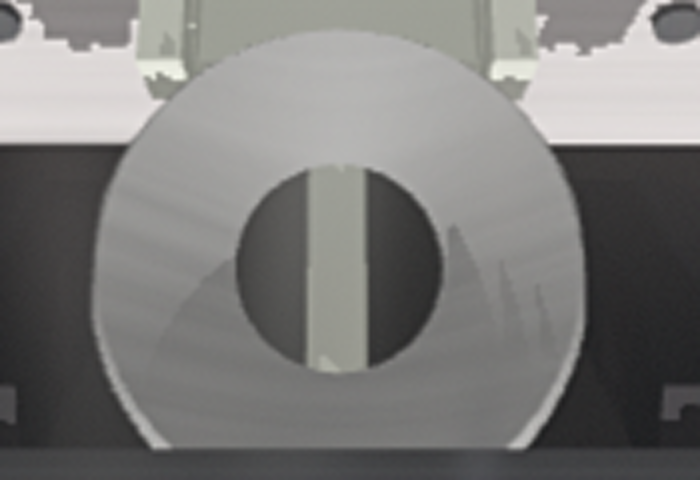

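The crop shows the middle washer held centrally at mid-bore (340,268), with the jaws on its left and right rims. Lifting.

Call:
carry_out(
  steps=[
    {"travel": [-0.2, 0, -0.18], "dr": [0, 0, 0], "fingers": 0.6},
    {"travel": [-0.5, 0, -0.45], "dr": [0, 0, 0], "fingers": 0.6},
    {"travel": [-0.9, 0, -0.8], "dr": [0, 0, 0], "fingers": 0.6},
    {"travel": [-1.3, 0, -1.16], "dr": [0, 0, 0], "fingers": 0.6},
    {"travel": [-1.7, 0, -1.52], "dr": [0, 0, 0], "fingers": 0.6},
    {"travel": [-2.05, 0, -1.84], "dr": [0, 0, 0], "fingers": 0.6},
    {"travel": [-2.24, 0, -2.0], "dr": [0, 0, 0], "fingers": 0.6},
    {"travel": [-2.24, 0, -2.0], "dr": [0, 0, 0], "fingers": 0.6},
  ],
)

```text
t: 8.3
eef_pos: [527.5, 116.3, 146.3]
tcp_rot: [-0.099, 0.96, 0.027, 0.259]
contact_force: [0.0, -0.2, -0.5]
width: 64.1
```

```bash
cat >> ik.py <<'E'
def plan(p,R,qg,n=8,deg=8.2):
    s=h.r.state(); q0=s["qpos"]; qp,e=ikm(p,R,np.array(qg),.02); print("err",e,"qp",qp.round(2))
    M0=fk2(q0); B=T(Ro.from_quat(s["tcp_rot"]).as_matrix(),s["eef_pos"])
    Ms,qs=path([q0,qp],deg,48,.2); print(len(Ms)-1,"rows; z",[int(M[2,3]) for M in Ms])
    goal=T(R,p); k=np.linspace(0,1,len(Ms))
    # spread the small model error linearly
    out=[]
    for M,a in zip(Ms,k): 
        M=M.copy(); M[:3,3]+=(1-a)*(B[:3,3]-M0[:3,3])+a*(p-Ms[-1][:3,3]); out.append(M)
    rows(out[:n+1],B)
E
python3 - <<'E'
from h import *
from ik import *
st();log()
PL=Rt(-.29,np.radians(48),1); plan(FOOT+[0,0,130]-9*PL[:,2],PL,[.36,.87,-.25,2.27,2.85,.76,1.85],24)
E
```

```text
t 8.3 p [527.5 116.3 146.3] z [ 0.493  0.102 -0.864] y [-0.203  0.979  0.   ] F [ 0.  -0.2 -0.5] w 64.1 q [-0.25  0.75 -0.15  2.39  2.82  0.55 -1.38]
err 1.391136872398893e-07 qp [ 0.36  0.88 -0.25  2.27  2.85  0.76  1.85]
20 rows; z [147, 146, 145, 144, 144, 143, 142, 142, 141, 141, 140, 139, 139, 139, 138, 138, 137, 137, 137, 136, 136]
[-0.15, -0.48, 0.12] [0.13, -0.09, -1.37]
[-0.29, -0.97, 0.23] [0.27, -0.16, -2.75]
[-0.42, -1.47, 0.33] [0.43, -0.21, -4.12]
[-0.53, -1.98, 0.42] [0.61, -0.23, -5.49]
[-0.63, -2.5, 0.5] [0.79, -0.22, -6.87]
[-0.72, -3.02, 0.57] [0.99, -0.18, -8.24]
[-0.79, -3.56, 0.64] [1.19, -0.11, -9.61]
[-0.85, -4.1, 0.69] [1.39, -0.01, -10.98]
[-0.89, -4.65, 0.74] [1.6, 0.13, -12.34]
[-0.92, -5.21, 0.77] [1.8, 0.31, -13.71]
[-0.93, -5.77, 0.8] [1.99, 0.53, -15.07]
[-0.93, -6.33, 0.81] [2.17, 0.79, -16.43]
[-0.91, -6.91, 0.82] [2.34, 1.09, -17.79]
[-0.87, -7.48, 0.81] [2.48, 1.43, -19.14]
[-0.82, -8.06, 0.8] [2.59, 1.82, -20.48]
[-0.75, -8.64, 0.77] [2.68, 2.26, -21.82]
[-0.66, -9.22, 0.73] [2.72, 2.74, -23.15]
[-0.56, -9.81, 0.69] [2.72, 3.28, -24.47]
[-0.44, -10.39, 0.63] [2.66, 3.86, -25.78]
[-0.44, -10.38, 0.63] [2.66, 3.86, -25.78]
```

Call:
carry_out(
  steps=[
    {"travel": [-0.15, -0.48, 0.12], "dr": [0.13, -0.09, -1.37], "fingers": 0.6},
    {"travel": [-0.29, -0.97, 0.23], "dr": [0.27, -0.16, -2.75], "fingers": 0.6},
    {"travel": [-0.42, -1.47, 0.33], "dr": [0.43, -0.21, -4.12], "fingers": 0.6},
    {"travel": [-0.53, -1.98, 0.42], "dr": [0.61, -0.23, -5.49], "fingers": 0.6},
    {"travel": [-0.63, -2.5, 0.5], "dr": [0.79, -0.22, -6.87], "fingers": 0.6},
    {"travel": [-0.72, -3.02, 0.57], "dr": [0.99, -0.18, -8.24], "fingers": 0.6},
    {"travel": [-0.79, -3.56, 0.64], "dr": [1.19, -0.11, -9.61], "fingers": 0.6},
    {"travel": [-0.85, -4.1, 0.69], "dr": [1.39, -0.01, -10.98], "fingers": 0.6},
  ],
)

```text
t: 9.1
eef_pos: [583.1, 1.9, 138.9]
tcp_rot: [-0.589, 0.75, -0.184, 0.236]
contact_force: [1.0, -1.2, -1.6]
width: 64.1
```

Run:
```python
from h import *
from ik import *
st();log()
PL=Rt(-.29,np.radians(48),1); plan(FOOT+[0,0,130]-9*PL[:,2],PL,[.36,.87,-.25,2.27,2.85,.76,1.85],24)
```

```text
t 9.1 p [583.1   1.9 138.9] z [ 0.572  0.002 -0.82 ] y [-0.797  0.238 -0.555] F [ 1.  -1.2 -1.6] w 64.1 q [-0.27  0.84  0.26  2.35  3.32  0.65 -0.57]
err 1.391136872398893e-07 qp [ 0.36  0.88 -0.25  2.27  2.85  0.76  1.85]
13 rows; z [137, 135, 133, 132, 132, 131, 131, 131, 132, 132, 133, 135, 136, 136]
[0.39, -0.21, 0.15] [0.12, 0.06, -1.27]
[0.81, -0.42, 0.29] [0.24, 0.15, -2.53]
[1.23, -0.63, 0.41] [0.34, 0.27, -3.8]
[1.68, -0.83, 0.51] [0.42, 0.43, -5.05]
[2.14, -1.03, 0.59] [0.48, 0.6, -6.3]
[2.63, -1.22, 0.65] [0.52, 0.81, -7.55]
[3.12, -1.41, 0.69] [0.52, 1.03, -8.8]
[3.64, -1.59, 0.72] [0.48, 1.28, -10.04]
[4.16, -1.75, 0.72] [0.39, 1.53, -11.27]
[4.71, -1.91, 0.7] [0.27, 1.79, -12.5]
[5.26, -2.05, 0.65] [0.09, 2.05, -13.72]
[5.83, -2.18, 0.59] [-0.14, 2.31, -14.94]
[5.86, -2.18, 0.59] [-0.16, 2.33, -15.05]
```

Call:
carry_out(
  steps=[
    {"travel": [0.39, -0.21, 0.1], "dr": [0.12, 0.06, -1.27], "fingers": 0.6},
    {"travel": [0.81, -0.42, 0.2], "dr": [0.24, 0.15, -2.53], "fingers": 0.6},
    {"travel": [1.23, -0.63, 0.3], "dr": [0.34, 0.27, -3.8], "fingers": 0.6},
    {"travel": [1.68, -0.83, 0.4], "dr": [0.42, 0.43, -5.05], "fingers": 0.6},
    {"travel": [2.14, -1.03, 0.45], "dr": [0.48, 0.6, -6.3], "fingers": 0.6},
    {"travel": [2.63, -1.22, 0.5], "dr": [0.52, 0.81, -7.55], "fingers": 0.6},
    {"travel": [3.12, -1.41, 0.55], "dr": [0.52, 1.03, -8.8], "fingers": 0.6},
    {"travel": [3.64, -1.59, 0.6], "dr": [0.48, 1.28, -10.04], "fingers": 0.6},
  ],
)

```text
t: 9.9
eef_pos: [609.5, -115.2, 135.1]
tcp_rot: [0.867, -0.363, 0.333, -0.078]
contact_force: [0.1, -0.4, -1.6]
width: 64.0
```

Run:
```python
from h import *
st();log()
PL=Rt(-.29,np.radians(48),1); go(FOOT+[0,0,130]-9*PL[:,2],PL)
```

```text
t 9.9 p [ 609.5 -115.2  135.1] z [ 0.633 -0.107 -0.767] y [-0.578 -0.724 -0.376] F [ 0.1 -0.4 -1.6] w 64.0 q [-0.29  1.    0.67  2.32  3.64  0.89  0.2 ]
travel [1.624 1.615 0.241] dr [-0.634  0.567 -5.087]
```

Call:
carry_out(
  steps=[
    {"travel": [0.4, 0.4, -0.1], "dr": [-0.15, 0.15, -1.3], "fingers": 0.6},
    {"travel": [0.8, 0.8, 0.0], "dr": [-0.3, 0.3, -2.6], "fingers": 0.6},
    {"travel": [1.2, 1.2, 0.1], "dr": [-0.45, 0.45, -3.9], "fingers": 0.6},
    {"travel": [1.62, 1.62, 0.24], "dr": [-0.63, 0.57, -5.09], "fingers": 0.6},
    {"travel": [1.62, 1.62, 0.24], "dr": [-0.63, 0.57, -5.09], "fingers": 0.6},
    {"travel": [1.62, 1.62, 0.24], "dr": [-0.63, 0.57, -5.09], "fingers": 0.6},
    {"travel": [1.62, 1.62, 0.24], "dr": [-0.63, 0.57, -5.09], "fingers": 0.6},
    {"travel": [1.62, 1.62, 0.24], "dr": [-0.63, 0.57, -5.09], "fingers": 0.6},
  ],
)

```text
t: 10.7
eef_pos: [611.5, -183.3, 137.7]
tcp_rot: [0.923, -0.138, 0.356, 0.05]
contact_force: [0.1, 0.3, -1.1]
width: 63.9
```

Run:
```python
from h import *
st();log()
PL=Rt(-.29,np.radians(48),1); go(FOOT+[0,0,130]-9*PL[:,2],PL)
s=r.state();p,d=r.read_camera("wrist"); c=r.calibration("wrist"); np.savez("pics/w5.npz",p=p,d=d,pos=s["eef_pos"],rot=s["tcp_rot"],**c)
cv2.imwrite("pics/w5.png",cv2.resize(p[:,:,::-1],(800,600),interpolation=cv2.INTER_CUBIC))
```

```text
t 10.7 p [ 611.5 -183.3  137.7] z [ 0.643 -0.19  -0.742] y [-0.29  -0.957 -0.006] F [ 0.1  0.3 -1.1] w 63.9 q [-0.28  1.11  0.88  2.3   3.74  1.02  0.61]
travel [-0.022  0.034  0.023] dr [-0.019 -0.02  -0.067]
```

View pics/w5.png

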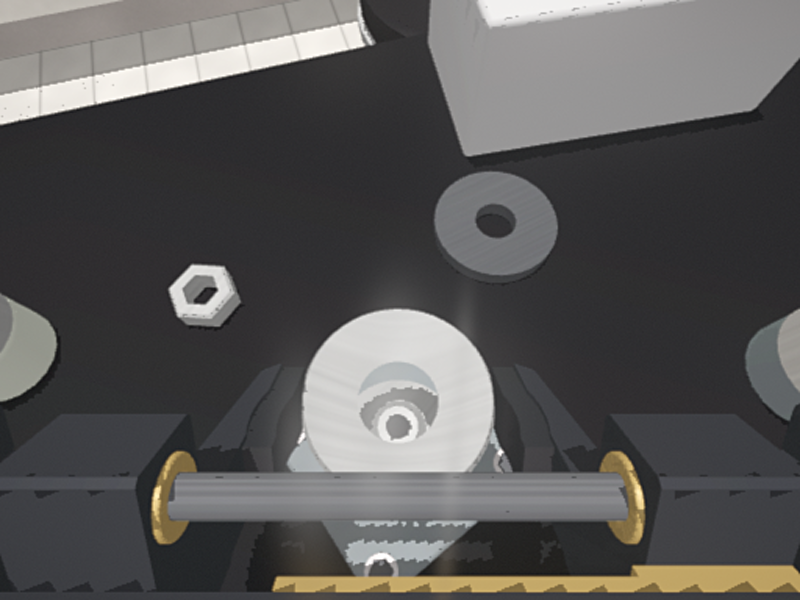

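The bore is open over the pin: pin tip at (397,427), bore at about (398,402), hollow side up. Now I'll measure the offset from this same view.

```bash
cat >> h.py <<'E'
from scipy.optimize import least_squares
def held(fn,hol,pin_uv=None,u0=(240,400,305,465)):
    f=np.load(fn); c={k:f[k] for k in"KRt"}; P=cloud(c,f["d"]); s=f["pos"]
    Q=P[200:300,185:325].reshape(-1,3); zt=(Q-s)@Ro.from_quat(f["rot"]).as_matrix()[:,2]
    ctr=s+9*Ro.from_quat(f["rot"]).as_matrix()[:,2]
    k=(abs(Q[:,2]-ctr[2])<22)&(np.hypot(*(Q-ctr)[:,:2].T)<34)&(zt>-8)&(abs((Q-ctr)@Ro.from_quat(f["rot"]).as_matrix()[:,1])<30); Q=Q[k]
    sg=1 if hol else -1
    def g(x): 
        X=Q-ctr; return X[:,2]-(x[2]+x[3]*X[:,0]+x[4]*X[:,1]+sg*np.tan(np.radians(22))*np.hypot(X[:,0]-x[0],X[:,1]-x[1]))
    o=least_squares(g,[0,0,-8*sg,0,0],loss="soft_l1"); x=o.x
    print(len(Q),"centre",(ctr[:2]+x[:2]).round(1),"nom",ctr.round(1),"h0",round(x[2],1),"tilt",x[3:].round(3),"rms",np.std(g(x)).round(2))
    if pin_uv:
        t=ray(c,pin_uv[0]/1.5625,pin_uv[1]/1.5625,87); print("pin tip",t.round(1))
E
python3 - <<'E'
from h import *
held("pics/w5.npz",1,(397,427))
f=np.load("pics/w5.npz"); c={k:f[k] for k in"KRt"}; P=cloud(c,f["d"]); print(P[268:280:2,246:262:3,2].round(0))
E
```

```text
8173 centre [ 619.8 -186.9] nom [ 617.3 -185.   131. ] h0 -12.8 tilt [0.013 0.003] rms 0.75
pin tip [ 616.3 -185.3   87. ]
[[ 87.  89.  88.  88.  87.  88.]
 [ 88.  87.  88.  86.  89. 287.]
 [ 87.  88.  87.  88.  87.  88.]
 [ 87.  87.  88.  88.  87.  87.]
 [ 87.  87.  87.  88.  86.  87.]
 [ 89.  87.  88.  86.  88.  88.]]
```

Run:
```python
from h import *
f=np.load("pics/w5.npz"); c={k:f[k] for k in"KRt"}; P=cloud(c,f["d"]); d=np.array([.959,-.283])
g=cv2.cvtColor(f["p"],cv2.COLOR_RGB2GRAY)[:,254].astype(int); print([(i,g[i]) for i in range(192,304)][::1])
col=P[192:280,254]; print([(192+i,(x[:2]@d).round(1),x[2].round(1)) for i,x in enumerate(col)][::3])
print("pin",np.array([616.3,-185.3])@d)
```

```text
[(192, np.int64(76)), (193, np.int64(77)), (194, np.int64(78)), (195, np.int64(76)), (196, np.int64(74)), (197, np.int64(128)), (198, np.int64(223)), (199, np.int64(218)), (200, np.int64(214)), (201, np.int64(214)), (202, np.int64(214)), (203, np.int64(215)), (204, np.int64(215)), (205, np.int64(216)), (206, np.int64(217)), (207, np.int64(217)), (208, np.int64(216)), (209, np.int64(216)), (210, np.int64(216)), (211, np.int64(216)), (212, np.int64(216)), (213, np.int64(217)), (214, np.int64(217)), (215, np.int64(217)), (216, np.int64(216)), (217, np.int64(216)), (218, np.int64(216)), (219, np.int64(218)), (220, np.int64(218)), (221, np.int64(217)), (222, np.int64(219)), (223, np.int64(218)), (224, np.int64(218)), (225, np.int64(218)), (226, np.int64(219)), (227, np.int64(219)), (228, np.int64(221)), (229, np.int64(221)), (230, np.int64(218)), (231, np.int64(201)), (232, np.int64(184)), (233, np.int64(184)), (234, np.int64(185)), (235, np.int64(185)), (236, np.int64(186)), (237, np.int64(185)), (238, np.int64(186)), (239, np.int64(186)), (240, np.int64(186)), (241, np.int64(186)), (242
[... 2012 characters left out ...]
np.float64(14.2)), (237, np.float64(687.1), np.float64(15.0)), (240, np.float64(684.3), np.float64(15.0)), (243, np.float64(676.6), np.float64(34.6)), (246, np.float64(673.6), np.float64(36.4)), (249, np.float64(670.9), np.float64(36.9)), (252, np.float64(668.4), np.float64(36.7)), (255, np.float64(665.4), np.float64(39.5)), (258, np.float64(654.1), np.float64(83.3)), (261, np.float64(651.4), np.float64(86.6)), (264, np.float64(649.3), np.float64(87.6)), (267, np.float64(647.3), np.float64(88.0)), (270, np.float64(645.6), np.float64(86.8)), (273, np.float64(643.6), np.float64(87.4)), (276, np.float64(641.6), np.float64(88.2)), (279, np.float64(639.8), np.float64(87.9))]
pin 643.4715999999999
```

Run:
```python
from h import *
f=np.load("pics/w5.npz"); c={k:f[k] for k in"KRt"}; P=cloud(c,f["d"]); d=np.array([.959,-.283])
col=P[279:302,254]; print([(279+i,(x[:2]@d).round(1),x[2].round(1)) for i,x in enumerate(col)][::2])
for v,z in((280.5,124),(280.5,126),(229.8,125.3)): print(ray(c,254.3,v,z)[:2]@d)
# aim: shift back 3 mm, lower to hold washer just over tip
PL=Rt(-.29,np.radians(48),1); s=r.state(); R0=Ro.from_quat(s["tcp_rot"]).as_matrix()
print("fwd in tool/30",(R0.T@np.array([d[0],d[1],0])/30).round(4),"down/30",(R0.T@np.array([0,0,-1])/30).round(4))
```

```text
[(279, np.float64(639.8), np.float64(87.9)), (281, np.float64(638.6), np.float64(87.5)), (283, np.float64(637.6), np.float64(85.7)), (285, np.float64(631.9), np.float64(124.5)), (287, np.float64(630.8), np.float64(125.5)), (289, np.float64(629.9), np.float64(124.4)), (291, np.float64(628.8), np.float64(125.2)), (293, np.float64(627.8), np.float64(126.3)), (295, np.float64(626.8), np.float64(126.3)), (297, np.float64(625.9), np.float64(125.9)), (299, np.float64(624.8), np.float64(127.4)), (301, np.float64(623.8), np.float64(128.4))]
634.1888595891104
633.9296932594011
661.1798745015813
fwd in tool/30 [ 0.0247 -0.0002  0.0224] down/30 [-0.0224  0.0002  0.0247]
```

Call:
carry_out(
  steps=[
    {"travel": [-0.21, 0, 0.12], "dr": [0, -0.3, 0], "fingers": 0.6},
    {"travel": [-0.37, 0, 0.3], "dr": [0, -0.3, 0], "fingers": 0.6},
    {"travel": [-0.55, 0, 0.5], "dr": [0, -0.3, 0], "fingers": 0.6},
    {"travel": [-0.73, 0.01, 0.7], "dr": [0, -0.3, 0], "fingers": 0.6},
    {"travel": [-0.91, 0.01, 0.9], "dr": [0, -0.3, 0], "fingers": 0.6},
    {"travel": [-1.1, 0.01, 1.1], "dr": [0, -0.3, 0], "fingers": 0.6},
    {"travel": [-1.29, 0.01, 1.31], "dr": [0, -0.3, 0], "fingers": 0.6},
    {"travel": [-1.29, 0.01, 1.31], "dr": [0, -0.3, 0], "fingers": 0.6},
  ],
  grip_force=12,
)

```text
t: 11.55
eef_pos: [608.9, -183.3, 80.9]
tcp_rot: [0.929, -0.138, 0.34, 0.048]
contact_force: [0.1, 0.5, -1.8]
width: 64.3
```

Run:
```python
from h import *
st();log()
s=r.state();p,d=r.read_camera("wrist"); c=r.calibration("wrist"); np.savez("pics/w6.npz",p=p,d=d,pos=s["eef_pos"],rot=s["tcp_rot"],**c)
held("pics/w6.npz",1)
P=cloud(c,d); D=np.array([.959,-.283])
for v in list(range(192,236,4))+list(range(280,304,4)): x=P[v,254]; print(v,(x[:2]@D).round(1),x[2].round(1),end="; ")
R0=Ro.from_quat(s["tcp_rot"]).as_matrix(); print("down/30",(R0.T@np.array([0,0,-1])/30).round(4))
```

```text
t 11.55 p [ 608.9 -183.3   80.9] z [ 0.619 -0.184 -0.764] y [-0.289 -0.957 -0.004] F [ 0.1  0.5 -1.8] w 64.3 q [-0.26  1.23  0.84  2.28  3.68  1.07  0.62]
10107 centre [ 516.5 -153.7] nom [ 614.4 -185.    74. ] h0 -44.1 tilt [-0.381  0.139] rms 6.42
192 702.0 16.0; 196 698.6 16.0; 200 674.0 73.6; 204 671.9 72.8; 208 670.0 71.6; 212 668.0 70.5; 216 666.0 69.5; 220 663.9 68.7; 224 661.6 68.7; 228 656.0 81.1; 232 652.2 87.6; 280 631.6 67.2; 284 629.4 69.3; 288 627.5 68.7; 292 625.5 68.9; 296 623.6 69.1; 300 621.6 71.0; down/30 [-0.0215  0.0001  0.0255]
```

Call:
carry_out(
  steps=[
    {"travel": [-0.06, 0, 0.08], "dr": [0, 0, 0], "fingers": 0.6},
    {"travel": [-0.13, 0, 0.15], "dr": [0, 0, 0], "fingers": 0.6},
    {"travel": [-0.19, 0, 0.23], "dr": [0, 0, 0], "fingers": 0.6},
    {"travel": [-0.26, 0, 0.31], "dr": [0, 0, 0], "fingers": 0.6},
    {"travel": [-0.32, 0, 0.38], "dr": [0, 0, 0], "fingers": 0.6},
    {"travel": [-0.37, 0, 0.43], "dr": [0, 0, 0], "fingers": 0.6},
    {"travel": [-0.39, 0, 0.46], "dr": [0, 0, 0], "fingers": 0.6},
    {"travel": [-0.41, 0, 0.48], "dr": [0, 0, 0], "fingers": 0.6},
  ],
)

```text
t: 12.4
eef_pos: [609.3, -183.7, 63.6]
tcp_rot: [0.928, -0.138, 0.341, 0.049]
contact_force: [0.6, -0.1, -2.4]
width: 64.1
```

Call:
carry_out(
  steps=[
    {"travel": [-0.01, 0, 0.01], "dr": [0, 0, 0], "fingers": 0.6},
    {"travel": [-0.02, 0, 0.02], "dr": [0, 0, 0], "fingers": 0.6},
    {"travel": [-0.025, 0, 0.03], "dr": [0, 0, 0], "fingers": 0.6},
    {"travel": [-0.03, 0, 0.035], "dr": [0, 0, 0], "fingers": 0.6},
    {"travel": [-0.03, 0, 0.035], "dr": [0, 0, 0], "fingers": 0.6},
    {"travel": [-0.03, 0, 0.035], "dr": [0, 0, 0], "fingers": 0.6},
    {"travel": [-0.03, 0, 0.035], "dr": [0, 0, 0], "fingers": 0.6},
    {"travel": [-0.03, 0, 0.035], "dr": [0, 0, 0], "fingers": 0.6},
  ],
)

```text
t: 13.2
eef_pos: [609.3, -183.6, 62.4]
tcp_rot: [0.928, -0.138, 0.341, 0.049]
contact_force: [0.1, -0.1, -0.9]
width: 64.5
```

Call:
carry_out(
  steps=[
    {"travel": [-0.011, 0, 0.013], "dr": [0, 0, 0], "fingers": 0.6},
    {"travel": [-0.02, 0, 0.025], "dr": [0, 0, 0], "fingers": 0.6},
    {"travel": [-0.03, 0, 0.038], "dr": [0, 0, 0], "fingers": 0.6},
    {"travel": [-0.043, 0, 0.05], "dr": [0, 0, 0], "fingers": 0.6},
    {"travel": [-0.043, 0, 0.05], "dr": [0, 0, 0], "fingers": 0.6},
    {"travel": [-0.043, 0, 0.05], "dr": [0, 0, 0], "fingers": 0.6},
    {"travel": [-0.043, 0, 0.05], "dr": [0, 0, 0], "fingers": 0.6},
    {"travel": [-0.043, 0, 0.05], "dr": [0, 0, 0], "fingers": 0.6},
  ],
)

```text
t: 14.0
eef_pos: [609.3, -183.6, 60.4]
tcp_rot: [0.928, -0.138, 0.341, 0.049]
contact_force: [-0.0, -0.1, -1.0]
width: 64.3
```

Run:
```python
from h import *
st()
s=r.state();p,d=r.read_camera("wrist"); c=r.calibration("wrist"); np.savez("pics/w7.npz",p=p,d=d,pos=s["eef_pos"],rot=s["tcp_rot"],**c)
P=cloud(c,d); D=np.array([.959,-.283])
for v in list(range(192,236,4))+list(range(280,304,4)): x=P[v,254]; print(v,(x[:2]@D).round(1),x[2].round(1),end="; ")
```

```text
t 14.0 p [ 609.3 -183.6   60.4] z [ 0.621 -0.185 -0.762] y [-0.29  -0.957 -0.004] F [-0.  -0.1 -1. ] w 64.3 q [-0.26  1.27  0.82  2.27  3.64  1.1   0.62]
192 694.5 14.1; 196 691.3 14.6; 200 674.7 51.2; 204 672.4 50.8; 208 670.1 50.6; 212 668.0 49.9; 216 666.1 48.7; 220 652.7 85.7; 224 650.7 86.7; 228 649.0 86.5; 232 647.0 87.4; 280 631.4 51.3; 284 629.7 47.7; 288 627.7 48.9; 292 625.7 48.8; 296 623.7 50.7; 300 621.8 50.8;
```

Call:
carry_out(
  steps=[
    {"travel": [-0.008, 0, 0.01], "dr": [0, 0, 0], "fingers": 0.6},
    {"travel": [-0.015, 0, 0.018], "dr": [0, 0, 0], "fingers": 0.6},
    {"travel": [-0.025, 0, 0.03], "dr": [0, 0, 0], "fingers": 0.6},
    {"travel": [-0.03, 0, 0.036], "dr": [0, 0, 0], "fingers": 0.6},
    {"travel": [-0.03, 0, 0.036], "dr": [0, 0, 0], "fingers": 0.6},
    {"travel": [-0.03, 0, 0.036], "dr": [0, 0, 0], "fingers": 0.6},
    {"travel": [-0.03, 0, 0.036], "dr": [0, 0, 0], "fingers": 0.6},
    {"travel": [-0.03, 0, 0.036], "dr": [0, 0, 0], "fingers": 0.6},
  ],
)

```text
t: 14.85
eef_pos: [609.3, -183.6, 59.0]
tcp_rot: [0.928, -0.138, 0.341, 0.049]
contact_force: [-0.8, 0.8, -0.4]
width: 64.5
```

Call:
carry_out(
  steps=[
    {"travel": [-0.01, 0, 0.012], "dr": [0, 0, 0], "fingers": 0.6},
    {"travel": [-0.02, 0, 0.024], "dr": [0, 0, 0], "fingers": 0.6},
    {"travel": [-0.03, 0, 0.036], "dr": [0, 0, 0], "fingers": 0.6},
    {"travel": [-0.03, 0, 0.036], "dr": [0, 0, 0], "fingers": 0.6},
    {"travel": [-0.03, 0, 0.036], "dr": [0, 0, 0], "fingers": 0.6},
    {"travel": [-0.03, 0, 0.036], "dr": [0, 0, 0], "fingers": 0.6},
    {"travel": [-0.03, 0, 0.036], "dr": [0, 0, 0], "fingers": 0.6},
    {"travel": [-0.03, 0, 0.036], "dr": [0, 0, 0], "fingers": 0.6},
  ],
)

```text
t: 15.65
eef_pos: [609.4, -183.7, 58.5]
tcp_rot: [0.928, -0.138, 0.342, 0.049]
contact_force: [-3.2, 1.6, 6.7]
width: 64.6
```

Run:
```python
from h import *
for i in range(2): st()
s=r.state();p,d=r.read_camera("wrist"); c=r.calibration("wrist"); np.savez("pics/w8.npz",p=p,d=d,pos=s["eef_pos"],rot=s["tcp_rot"],**c)
P=cloud(c,d); D=np.array([.959,-.283])
for v in list(range(192,236,4))+list(range(280,304,4)): x=P[v,254]; print(v,(x[:2]@D).round(1),x[2].round(1),end="; ")
```

```text
t 15.65 p [ 609.4 -183.7   58.5] z [ 0.622 -0.185 -0.761] y [-0.29  -0.957 -0.004] F [-3.2  1.6  6.7] w 64.6 q [-0.26  1.28  0.82  2.27  3.63  1.1   0.62]
t 15.65 p [ 609.4 -183.7   58.5] z [ 0.622 -0.185 -0.761] y [-0.29  -0.957 -0.004] F [-3.2  1.6  6.7] w 64.6 q [-0.26  1.28  0.82  2.27  3.63  1.1   0.62]
192 693.3 15.8; 196 690.5 15.4; 200 674.4 50.6; 204 672.2 50.2; 208 670.0 49.7; 212 667.8 49.4; 216 655.8 79.9; 220 652.0 86.7; 224 650.1 87.1; 228 648.4 87.1; 232 646.6 87.6; 280 631.5 49.5; 284 629.9 45.4; 288 627.9 46.4; 292 625.9 46.4; 296 624.0 46.9; 300 622.0 48.9;
```

Call:
carry_out(
  steps=[
    {"travel": [0, 0, 0], "dr": [0, 0, 0], "fingers": 0.78},
    {"travel": [0, 0, 0], "dr": [0, 0, 0], "fingers": 0.85},
    {"travel": [0, 0, 0], "dr": [0, 0, 0], "fingers": 1},
    {"travel": [0, 0, 0], "dr": [0, 0, 0], "fingers": 1},
    {"travel": [0, 0, -0.3], "dr": [0, 0, 0], "fingers": 1},
    {"travel": [0, 0, -0.9], "dr": [0, 0, 0], "fingers": 1},
    {"travel": [0, 0, -1.8], "dr": [0, 0, 0], "fingers": 1},
    {"travel": [0.5, 0, -2.8], "dr": [0, 0, 0], "fingers": 1},
  ],
)

```text
t: 16.5
eef_pos: [565.7, -170.7, 130.3]
tcp_rot: [0.929, -0.138, 0.339, 0.049]
contact_force: [-0.1, -0.2, 0.9]
width: 88.4
```

Run:
```python
from h import *
from ik import *
st();log()
s=r.state();p,d=r.read_camera("wrist"); c=r.calibration("wrist"); np.savez("pics/w9.npz",p=p,d=d,pos=s["eef_pos"],rot=s["tcp_rot"],**c)
cv2.imwrite("pics/w9.png",cv2.resize(p[140:384,130:390,::-1],(640,600),interpolation=cv2.INTER_CUBIC))
P=cloud(c,d); Q=P.reshape(-1,3); e=Q[:,:2]-[616,-185.3]; k=(np.hypot(*e.T)<31)&(np.hypot(*e.T)>16)&(Q[:,2]>36)&(Q[:,2]<60); Q=Q[k]
for a in range(0,360,45):
    t=np.radians(a); u=(Q[:,:2]-[616,-185.3])@[np.cos(t),np.sin(t)]; w=(Q[:,:2]-[616,-185.3])@[-np.sin(t),np.cos(t)]
    m=(u>24)&(abs(w)<6); print(a,m.sum(),np.median(Q[m,2]).round(1) if m.any() else '',end="; ")
plan(pick(105,0,90,3,11),RP,[-.42,.72,-.2,2.35,2.6,.55,-1.35],24,8.4)
```

```text
t 16.5 p [ 565.7 -170.7  130.3] z [ 0.617 -0.184 -0.765] y [-0.29  -0.957 -0.003] F [-0.1 -0.2  0.9] w 88.4 q [-0.28  1.13  0.88  2.41  3.73  1.1   0.67]
0 108 56.9; 45 100 57.7; 90 105 57.7; 135 162 56.4; 180 178 56.4; 225 129 55.4; 270 124 54.6; 315 92 55.3; err 3.740706279354917e-06 qp [-0.47  0.76 -0.16  2.34  2.55  0.54 -1.34]
19 rows; z [131, 130, 130, 129, 129, 128, 128, 127, 127, 127, 127, 127, 127, 128, 129, 131, 133, 136, 140, 143]
[0.09, -0.52, 0.12] [0.07, 0.14, 1.4]
[0.14, -1.06, 0.2] [0.16, 0.24, 2.82]
[0.16, -1.63, 0.26] [0.26, 0.3, 4.25]
[0.15, -2.21, 0.28] [0.36, 0.31, 5.69]
[0.1, -2.81, 0.27] [0.46, 0.28, 7.15]
[0.01, -3.44, 0.23] [0.55, 0.2, 8.61]
[-0.12, -4.05, 0.16] [0.62, 0.08, 10.01]
[-0.27, -4.68, 0.05] [0.66, -0.08, 11.41]
[-0.47, -5.32, -0.09] [0.68, -0.28, 12.81]
[-0.7, -5.98, -0.27] [0.66, -0.53, 14.21]
[-0.96, -6.65, -0.49] [0.59, -0.81, 15.6]
[-1.26, -7.33, -0.75] [0.47, -1.13, 16.98]
[-1.6, -8.02, -1.06] [0.29, -1.48, 18.35]
[-1.97, -8.72, -1.41] [0.04, -1.85, 19.7]
[-2.37, -9.42, -1.82] [-0.29, -2.25, 21.03]
[-2.8, -10.11, -2.27] [-0.71, -2.66, 22.34]
[-3.28, -10.84, -2.81] [-1.26, -3.1, 23.67]
[-3.8, -11.56, -3.41] [-1.92, -3.54, 24.96]
[-4.12, -11.98, -3.79] [-2.37, -3.79, 25.7]
```

View pics/w9.png

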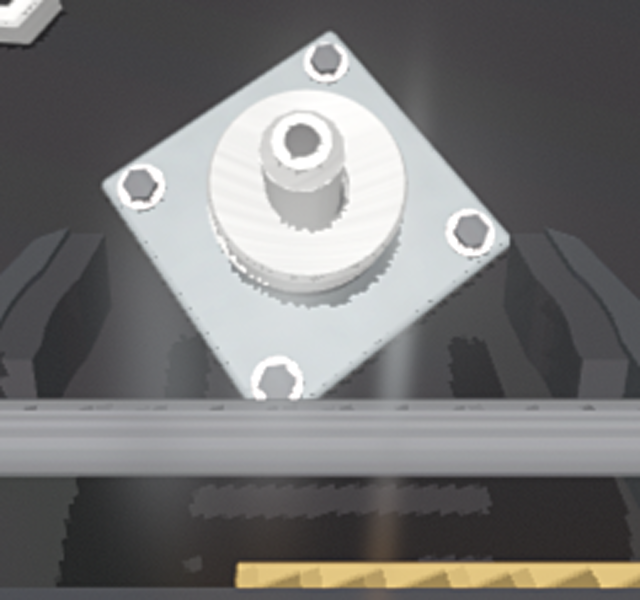

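The crop shows the first washer on the pin, hollow up, round and level at (307,190). The depth in this frame was taken while the arm was still moving, so I'll check the height again from the fixed cameras.

Call:
carry_out(
  steps=[
    {"travel": [0.09, -0.52, 0.0], "dr": [0.07, 0.14, 1.4], "fingers": 1},
    {"travel": [0.16, -1.06, -0.1], "dr": [0.16, 0.24, 2.82], "fingers": 1},
    {"travel": [0.2, -1.63, -0.2], "dr": [0.26, 0.3, 4.2], "fingers": 1},
    {"travel": [0.2, -2.21, -0.3], "dr": [0.36, 0.31, 5.6], "fingers": 1},
    {"travel": [0.15, -2.81, -0.3], "dr": [0.46, 0.28, 7.0], "fingers": 1},
    {"travel": [0.05, -3.44, -0.3], "dr": [0.55, 0.2, 8.4], "fingers": 1},
    {"travel": [-0.1, -4.05, -0.3], "dr": [0.62, 0.08, 9.8], "fingers": 1},
    {"travel": [-0.27, -4.68, -0.3], "dr": [0.66, -0.08, 11.2], "fingers": 1},
  ],
)

```text
t: 17.35
eef_pos: [597.0, -33.2, 133.8]
tcp_rot: [0.697, -0.62, 0.311, -0.18]
contact_force: [0.5, 0.1, -0.5]
width: 87.8
```

```bash
cat >> h.py <<'E'
def stack(tag,lo=36,hi=80):
    for n,o in(("top",(615.9,-187.)),("scene",(620.5,-181.5))):
        p,d=r.read_camera(n); np.savez(f"pics/{n}{tag}.npz",p=p,d=d); Q=cloud(r.calibration(n),d).reshape(-1,3)
        e=Q[:,:2]-o; rr=np.hypot(*e.T); Q=Q[(Q[:,2]>lo)&(Q[:,2]<hi)&(rr<32)&(rr>16)]
        out=[]
        for a in range(0,360,60):
            t=np.radians(a); u=(Q[:,:2]-o)@[np.cos(t),np.sin(t)]; w=(Q[:,:2]-o)@[-np.sin(t),np.cos(t)]
            out.append([(int(m.sum()),float(np.median(Q[m,2]).round(1))) if (m:=(u>x)&(u<x+6)&(abs(w)<6)).any() else None for x in(16,25)])
        print(n,out)
E
python3 - <<'E'
from h import *
from ik import *
st();log(); stack("1")
plan(pick(105,0,90,3,11),RP,[-.42,.72,-.2,2.35,2.6,.55,-1.35],24,8.4)
E
```

```text
t 17.35 p [597.  -33.2 133.8] z [ 0.658 -0.135 -0.741] y [-0.752 -0.167 -0.637] F [ 0.5  0.1 -0.5] w 87.8 q [-0.41  0.97  0.47  2.4   3.24  0.86 -0.24]
top [[(4, 48.6), (8, 50.3)], [(8, 46.9), (7, 52.7)], [(9, 49.8), (9, 51.1)], [(8, 48.7), (9, 52.1)], [(8, 47.2), (9, 53.3)], [(1, 49.0), (8, 50.4)]]
scene [[(5, 46.9), (7, 48.9)], [(3, 45.3), (7, 48.0)], [(5, 45.7), (5, 50.3)], [(2, 50.9), (2, 47.8)], [(2, 43.8), (5, 47.8)], [(6, 42.9), (5, 47.9)]]
err 3.740706279354917e-06 qp [-0.47  0.76 -0.16  2.34  2.55  0.54 -1.34]
11 rows; z [129, 129, 128, 128, 128, 128, 129, 131, 133, 136, 140, 143]
[-0.64, -0.07, -0.08] [-0.06, -0.11, 1.42]
[-1.31, -0.11, -0.2] [-0.16, -0.23, 2.83]
[-2.01, -0.13, -0.35] [-0.31, -0.35, 4.25]
[-2.73, -0.12, -0.55] [-0.51, -0.47, 5.65]
[-3.49, -0.1, -0.8] [-0.76, -0.59, 7.05]
[-4.27, -0.05, -1.09] [-1.06, -0.69, 8.44]
[-5.07, 0.02, -1.43] [-1.41, -0.76, 9.82]
[-5.88, 0.12, -1.83] [-1.82, -0.81, 11.18]
[-6.72, 0.24, -2.28] [-2.28, -0.82, 12.51]
[-7.56, 0.37, -2.79] [-2.8, -0.79, 13.82]
[-8.23, 0.5, -3.23] [-3.24, -0.72, 14.83]
```

Call:
carry_out(
  steps=[
    {"travel": [-0.64, -0.07, -0.08], "dr": [-0.06, -0.11, 1.42], "fingers": 1},
    {"travel": [-1.31, -0.11, -0.25], "dr": [-0.16, -0.23, 2.83], "fingers": 1},
    {"travel": [-2.01, -0.13, -0.45], "dr": [-0.31, -0.35, 4.25], "fingers": 1},
    {"travel": [-2.73, -0.12, -0.7], "dr": [-0.51, -0.47, 5.65], "fingers": 1},
    {"travel": [-3.49, -0.1, -0.95], "dr": [-0.76, -0.59, 7.05], "fingers": 1},
    {"travel": [-4.27, -0.05, -1.2], "dr": [-1.06, -0.69, 8.44], "fingers": 1},
    {"travel": [-5.07, 0.02, -1.5], "dr": [-1.41, -0.76, 9.82], "fingers": 1},
    {"travel": [-5.88, 0.12, -1.83], "dr": [-1.82, -0.81, 11.18], "fingers": 1},
  ],
)

```text
t: 18.25
eef_pos: [550.9, 144.2, 134.2]
tcp_rot: [-0.266, 0.919, -0.077, 0.282]
contact_force: [-0.0, -0.7, 0.3]
width: 88.4
```

Run:
```python
from h import *
st();log()
for up in(75,35,0): go(pick(105,0,up,3.5,11),RP)
```

```text
t 18.25 p [550.9 144.2 134.2] z [ 0.559  0.009 -0.829] y [-0.445  0.847 -0.291] F [-0.  -0.7  0.3] w 88.4 q [-0.48  0.82  0.02  2.35  2.72  0.61 -1.06]
travel [-0.208  2.828 -0.682] dr [-1.097  0.388  3.702]
travel [0.725 3.306 0.142] dr [-1.097  0.388  3.702]
travel [1.54  3.724 0.864] dr [-1.097  0.388  3.702]
```

Call:
carry_out(
  steps=[
    {"travel": [-0.05, 0.8, -0.2], "dr": [-0.35, 0.13, 1.2], "fingers": 1},
    {"travel": [-0.1, 1.7, -0.4], "dr": [-0.7, 0.26, 2.5], "fingers": 1},
    {"travel": [-0.2, 2.6, -0.6], "dr": [-1.1, 0.39, 3.7], "fingers": 1},
    {"travel": [-0.2, 2.83, -0.68], "dr": [-1.1, 0.39, 3.7], "fingers": 1},
    {"travel": [0.1, 3.0, -0.4], "dr": [-1.1, 0.39, 3.7], "fingers": 1},
    {"travel": [0.5, 3.2, -0.05], "dr": [-1.1, 0.39, 3.7], "fingers": 1},
    {"travel": [0.72, 3.3, 0.14], "dr": [-1.1, 0.39, 3.7], "fingers": 1},
    {"travel": [0.72, 3.3, 0.14], "dr": [-1.1, 0.39, 3.7], "fingers": 1},
  ],
)

```text
t: 19.05
eef_pos: [493.7, 215.2, 90.0]
tcp_rot: [-0.101, 0.961, 0.024, 0.257]
contact_force: [0.4, 0.0, -0.3]
width: 87.7
```

Run:
```python
from h import *
st();log(); go(pick(105,0,0,3.5,11),RP)
s=r.state();p,d=r.read_camera("wrist"); c=r.calibration("wrist"); f=dict(p=p,d=d,pos=s["eef_pos"],rot=s["tcp_rot"],**c);np.savez("pics/w10.npz",**f); L=toolcloud(f,s["eef_pos"],s["tcp_rot"])
for v in range(170,290,8):
    row=L[v,170:340]; k=np.where((abs(row[:,1])<37)&(row[:,2]>-10)&(row[:,2]<60)&(abs(row[:,0])<60))[0]
    if len(k): print(v,k[0]+170,k[-1]+170,row[k[0]+1].round(1),row[k[-1]-1].round(1))
```

```text
t 19.05 p [493.7 215.2  90. ] z [ 0.488  0.099 -0.867] y [-0.207  0.978 -0.006] F [ 0.4  0.  -0.3] w 87.7 q [-0.48  0.9  -0.22  2.39  2.59  0.72 -1.41]
travel [0.826 0.054 0.752] dr [-0.018 -0.021  0.074]
170 209 303 [ 38.  -26.1  45.4] [37.7 28.4 46.3]
178 204 308 [ 34.2 -28.6  41.2] [34.2 30.7 41. ]
186 201 312 [ 30.6 -29.9  37.4] [30.4 32.6 37.7]
194 199 313 [ 26.4 -31.   35.3] [26.3 33.  35.3]
202 199 314 [ 23.1 -30.4  31. ] [22.9 33.1 31.5]
210 200 313 [ 19.4 -29.6  28.2] [19.4 32.1 28.1]
218 202 311 [ 15.8 -28.3  25.5] [16.1 30.6 24.7]
226 206 307 [ 12.8 -25.6  21.6] [12.3 28.2 22.5]
234 212 301 [  9.4 -22.1  18.6] [ 9.1 24.6 19.1]
242 221 292 [  6.2 -17.1  15.7] [ 5.7 19.6 16.5]
250 236 278 [ 3.  -9.1 12.9] [ 2.2 12.  14.1]
```

Call:
carry_out(
  steps=[
    {"travel": [0.25, 0.03, 0.23], "dr": [0, 0, 0.07], "fingers": 1},
    {"travel": [0.5, 0.045, 0.46], "dr": [0, 0, 0.07], "fingers": 1},
    {"travel": [0.7, 0.045, 0.64], "dr": [0, 0, 0.07], "fingers": 1},
    {"travel": [0.83, 0.045, 0.75], "dr": [0, 0, 0.07], "fingers": 1},
    {"travel": [0.83, 0.045, 0.75], "dr": [0, 0, 0.07], "fingers": 0.85},
    {"travel": [0.83, 0.045, 0.75], "dr": [0, 0, 0.07], "fingers": 0.6},
    {"travel": [0.83, 0.045, 0.75], "dr": [0, 0, 0.07], "fingers": 0.6},
    {"travel": [0.83, 0.045, 0.75], "dr": [0, 0, 0.07], "fingers": 0.6},
  ],
  grip_force=20,
)

```text
t: 19.9
eef_pos: [484.4, 215.3, 59.9]
tcp_rot: [-0.095, 0.961, 0.027, 0.258]
contact_force: [1.8, -3.7, 0.9]
width: 64.2
```

Run:
```python
from h import *
st();log(); s=r.state(); go(s["eef_pos"]+95*U,RP)
```

```text
t 19.9 p [484.4 215.3  59.9] z [ 0.491  0.1   -0.865] y [-0.197  0.98   0.002] F [ 1.8 -3.7  0.9] w 64.2 q [-0.48  0.98 -0.25  2.42  2.61  0.83 -1.46]
travel [-2.356  0.011 -2.116] dr [-0.008  0.012 -0.051]
```

Call:
carry_out(
  steps=[
    {"travel": [-0.15, 0, -0.13], "dr": [0, 0, 0], "fingers": 0.6},
    {"travel": [-0.4, 0, -0.36], "dr": [0, 0, 0], "fingers": 0.6},
    {"travel": [-0.8, 0, -0.72], "dr": [0, 0, 0], "fingers": 0.6},
    {"travel": [-1.2, 0, -1.08], "dr": [0, 0, 0], "fingers": 0.6},
    {"travel": [-1.6, 0, -1.44], "dr": [0, 0, 0], "fingers": 0.6},
    {"travel": [-2.0, 0, -1.8], "dr": [0, 0, 0], "fingers": 0.6},
    {"travel": [-2.36, 0, -2.12], "dr": [0, 0, 0], "fingers": 0.6},
    {"travel": [-2.36, 0, -2.12], "dr": [0, 0, 0], "fingers": 0.6},
  ],
)

```text
t: 20.7
eef_pos: [513.6, 223.5, 152.1]
tcp_rot: [-0.096, 0.961, 0.029, 0.259]
contact_force: [0.4, 0.4, -1.4]
width: 64.0
```

```bash
cat >> ik.py <<'E'
PL=h.Rt(-.29,np.radians(50),1); QP=[-.28,1.11,.88,2.3,3.74,1.02,.61]; TP=np.array([608.6,-183.4,140.])
E
python3 - <<'E'
from h import *
from ik import *
st();log(); plan(TP,PL,QP,24,8.4)
E
```

```text
t 20.7 p [513.6 223.5 152.1] z [ 0.492  0.106 -0.864] y [-0.2    0.98   0.006] F [ 0.4  0.4 -1.4] w 64.0 q [-0.51  0.74 -0.14  2.32  2.52  0.5  -1.32]
err 6.2005617546179964e-06 qp [-0.26  1.08  0.88  2.26  3.82  0.95  0.58]
19 rows; z [153, 149, 147, 145, 143, 142, 141, 141, 140, 140, 140, 140, 140, 140, 140, 140, 140, 140, 140, 139]
[-0.39, -0.95, 0.35] [0.35, -0.25, -1.35]
[-0.73, -1.89, 0.64] [0.73, -0.43, -2.72]
[-1.04, -2.83, 0.89] [1.1, -0.54, -4.11]
[-1.29, -3.75, 1.09] [1.48, -0.59, -5.51]
[-1.51, -4.66, 1.25] [1.85, -0.58, -6.93]
[-1.67, -5.5, 1.36] [2.19, -0.5, -8.29]
[-1.79, -6.33, 1.44] [2.5, -0.37, -9.66]
[-1.87, -7.13, 1.49] [2.79, -0.19, -11.04]
[-1.91, -7.9, 1.51] [3.04, 0.04, -12.43]
[-1.9, -8.65, 1.5] [3.25, 0.32, -13.81]
[-1.86, -9.37, 1.47] [3.41, 0.64, -15.2]
[-1.77, -10.06, 1.42] [3.51, 1.0, -16.59]
[-1.65, -10.72, 1.34] [3.55, 1.38, -17.98]
[-1.48, -11.35, 1.24] [3.52, 1.79, -19.37]
[-1.28, -11.95, 1.12] [3.41, 2.21, -20.75]
[-1.04, -12.52, 0.98] [3.22, 2.65, -22.11]
[-0.75, -13.06, 0.81] [2.95, 3.08, -23.47]
[-0.44, -13.56, 0.63] [2.58, 3.5, -24.82]
[-0.17, -13.93, 0.47] [2.23, 3.8, -25.83]
```

Call:
carry_out(
  steps=[
    {"travel": [-0.39, -0.95, 0.25], "dr": [0.35, -0.25, -1.35], "fingers": 0.6},
    {"travel": [-0.73, -1.89, 0.5], "dr": [0.73, -0.43, -2.72], "fingers": 0.6},
    {"travel": [-1.04, -2.83, 0.7], "dr": [1.1, -0.54, -4.11], "fingers": 0.6},
    {"travel": [-1.29, -3.75, 0.85], "dr": [1.48, -0.59, -5.51], "fingers": 0.6},
    {"travel": [-1.51, -4.66, 1.0], "dr": [1.85, -0.58, -6.93], "fingers": 0.6},
    {"travel": [-1.67, -5.5, 1.1], "dr": [2.19, -0.5, -8.29], "fingers": 0.6},
    {"travel": [-1.79, -6.33, 1.2], "dr": [2.5, -0.37, -9.66], "fingers": 0.6},
    {"travel": [-1.87, -7.13, 1.3], "dr": [2.79, -0.19, -11.04], "fingers": 0.6},
  ],
)

```text
t: 21.5
eef_pos: [621.4, 26.2, 142.1]
tcp_rot: [-0.57, 0.743, -0.248, 0.249]
contact_force: [0.3, -0.1, -0.9]
width: 64.0
```

Run:
```python
from h import *
from ik import *
st();log(); plan(TP,PL,QP,24,8.4)
```

```text
t 21.5 p [621.4  26.2 142.1] z [ 0.653 -0.085 -0.753] y [-0.723  0.227 -0.653] F [ 0.3 -0.1 -0.9] w 64.0 q [-0.42  0.89  0.32  2.31  3.09  0.7  -0.51]
err 6.2005617546179964e-06 qp [-0.26  1.08  0.88  2.26  3.82  0.95  0.58]
11 rows; z [139, 139, 139, 140, 140, 140, 140, 140, 140, 140, 140, 139]
[0.66, -0.32, 0.2] [0.14, 0.12, -1.4]
[1.32, -0.59, 0.37] [0.24, 0.24, -2.8]
[1.97, -0.83, 0.5] [0.29, 0.37, -4.21]
[2.63, -1.02, 0.59] [0.29, 0.5, -5.62]
[3.27, -1.18, 0.66] [0.24, 0.61, -7.03]
[3.91, -1.28, 0.68] [0.14, 0.71, -8.44]
[4.55, -1.35, 0.68] [0.0, 0.78, -9.85]
[5.18, -1.38, 0.64] [-0.18, 0.82, -11.25]
[5.8, -1.36, 0.57] [-0.41, 0.82, -12.64]
[6.43, -1.3, 0.47] [-0.67, 0.77, -14.05]
[6.88, -1.23, 0.37] [-0.9, 0.69, -15.08]
```

Call:
carry_out(
  steps=[
    {"travel": [0.66, -0.32, 0.2], "dr": [0.14, 0.12, -1.4], "fingers": 0.6},
    {"travel": [1.32, -0.59, 0.37], "dr": [0.24, 0.24, -2.8], "fingers": 0.6},
    {"travel": [1.97, -0.83, 0.5], "dr": [0.29, 0.37, -4.21], "fingers": 0.6},
    {"travel": [2.63, -1.02, 0.59], "dr": [0.29, 0.5, -5.62], "fingers": 0.6},
    {"travel": [3.27, -1.18, 0.66], "dr": [0.24, 0.61, -7.03], "fingers": 0.6},
    {"travel": [3.91, -1.28, 0.68], "dr": [0.14, 0.71, -8.44], "fingers": 0.6},
    {"travel": [4.55, -1.35, 0.68], "dr": [0.0, 0.78, -9.85], "fingers": 0.6},
    {"travel": [5.18, -1.38, 0.64], "dr": [-0.18, 0.82, -11.25], "fingers": 0.6},
  ],
)

```text
t: 22.3
eef_pos: [627.4, -134.9, 140.1]
tcp_rot: [0.878, -0.313, 0.36, -0.034]
contact_force: [0.6, -0.4, -2.0]
width: 63.9
```

Run:
```python
from h import *
from ik import *
st();log(); go(TP,PL)
```

```text
t 22.3 p [ 627.4 -134.9  140.1] z [ 0.654 -0.165 -0.739] y [-0.525 -0.802 -0.285] F [ 0.6 -0.4 -2. ] w 63.9 q [-0.32  1.04  0.74  2.29  3.62  0.9   0.29]
travel [ 0.582  1.626 -0.14 ] dr [-0.351 -0.33  -3.863]
```

Call:
carry_out(
  steps=[
    {"travel": [0.2, 0.55, -0.04], "dr": [-0.12, -0.11, -1.3], "fingers": 0.6},
    {"travel": [0.4, 1.1, -0.1], "dr": [-0.24, -0.22, -2.6], "fingers": 0.6},
    {"travel": [0.58, 1.63, -0.14], "dr": [-0.35, -0.33, -3.86], "fingers": 0.6},
    {"travel": [0.58, 1.63, -0.14], "dr": [-0.35, -0.33, -3.86], "fingers": 0.6},
    {"travel": [0.58, 1.63, -0.14], "dr": [-0.35, -0.33, -3.86], "fingers": 0.6},
    {"travel": [0.58, 1.63, -0.14], "dr": [-0.35, -0.33, -3.86], "fingers": 0.6},
    {"travel": [0.58, 1.63, -0.14], "dr": [-0.35, -0.33, -3.86], "fingers": 0.6},
    {"travel": [0.58, 1.63, -0.14], "dr": [-0.35, -0.33, -3.86], "fingers": 0.6},
  ],
)

```text
t: 23.1
eef_pos: [609.3, -183.1, 141.3]
tcp_rot: [0.929, -0.139, 0.34, 0.048]
contact_force: [0.3, 0.3, -0.8]
width: 64.0
```

```bash
cat >> h.py <<'E'
def prof(fn,vs):
    f=np.load(fn); c={k:f[k] for k in"KRt"}; P=cloud(c,f["d"]); g=cv2.cvtColor(f["p"],cv2.COLOR_RGB2GRAY); D=np.array([.959,-.283])
    for v in vs: x=P[v,254]; print(v,g[v,254],(x[:2]@D).round(1),x[2].round(1),end="; ")
    R0=Ro.from_quat(f["rot"]).as_matrix(); print("\nfwd/30",(R0.T@np.array([*D,0])/30).round(4),"down/30",(R0.T@np.array([0,0,-1])/30).round(4))
E
python3 - <<'E'
from h import *
from ik import *
st();log()
s=r.state();p,d=r.read_camera("wrist"); c=r.calibration("wrist"); np.savez("pics/w11.npz",p=p,d=d,pos=s["eef_pos"],rot=s["tcp_rot"],**c)
prof("pics/w11.npz",range(186,302,3))
cv2.imwrite("pics/w11.png",cv2.resize(p[180:304,170:340,::-1],(680,496),interpolation=cv2.INTER_CUBIC))
E
```

```text
t 23.1 p [ 609.3 -183.1  141.3] z [ 0.619 -0.185 -0.764] y [-0.291 -0.957 -0.005] F [ 0.3  0.3 -0.8] w 64.0 q [-0.28  1.09  0.88  2.28  3.79  0.96  0.58]
186 68 738.9 0.3; 189 71 736.2 -1.4; 192 70 732.3 -0.1; 195 215 677.9 131.4; 198 210 675.6 132.5; 201 212 615.8 291.0; 204 212 671.4 134.3; 207 208 668.9 136.7; 210 210 667.1 136.7; 213 212 664.7 139.1; 216 207 663.2 138.6; 219 169 661.2 139.9; 222 166 660.8 135.7; 225 184 692.7 15.0; 228 184 690.1 14.0; 231 185 687.2 13.9; 234 214 675.2 50.8; 237 211 672.7 50.8; 240 163 670.7 49.1; 243 164 668.3 48.5; 246 163 666.3 46.5; 249 165 663.8 46.6; 252 182 654.5 83.4; 255 232 652.0 86.4; 258 236 649.6 88.8; 261 138 647.8 87.2; 264 143 645.8 87.9; 267 143 644.0 86.4; 270 144 642.0 87.3; 273 139 640.1 87.3; 276 240 638.1 87.8; 279 172 631.1 139.1; 282 215 629.6 139.9; 285 214 628.2 139.8; 288 213 627.0 138.1; 291 212 625.6 137.9; 294 213 624.3 137.1; 297 211 622.9 137.2; 300 212 621.5 136.5; 
fwd/30 [ 0.0255 -0.0003  0.0215] down/30 [-0.0215  0.0002  0.0255]
```

View pics/w11.png

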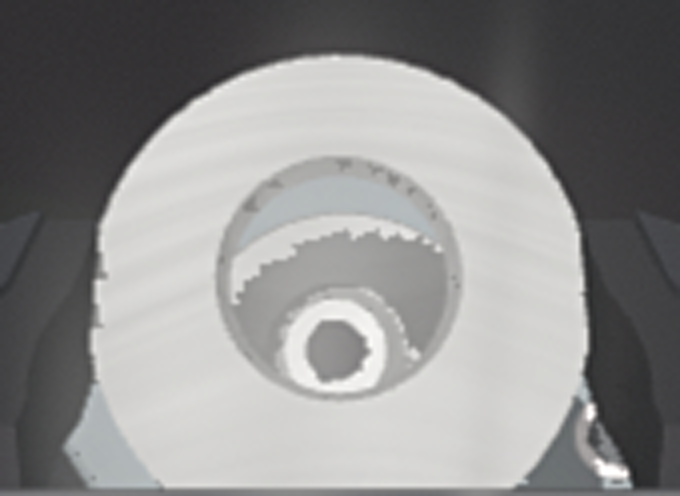

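The crop shows the second washer apex up (hollow down), with the bore at (340,277) and the pin tip at (337,348) inside it. It needs a shift of about 1.8 mm back, then down.

Call:
carry_out(
  steps=[
    {"travel": [-0.2, 0, 0.14], "dr": [0, 0, 0], "fingers": 0.6},
    {"travel": [-0.4, 0, 0.38], "dr": [0, 0, 0], "fingers": 0.6},
    {"travel": [-0.6, 0, 0.62], "dr": [0, 0, 0], "fingers": 0.6},
    {"travel": [-0.75, 0, 0.8], "dr": [0, 0, 0], "fingers": 0.6},
    {"travel": [-0.9, 0, 0.97], "dr": [0, 0, 0], "fingers": 0.6},
    {"travel": [-1.03, 0.01, 1.13], "dr": [0, 0, 0], "fingers": 0.6},
    {"travel": [-1.16, 0.01, 1.29], "dr": [0, 0, 0], "fingers": 0.6},
    {"travel": [-1.16, 0.01, 1.29], "dr": [0, 0, 0], "fingers": 0.6},
  ],
  grip_force=12,
)

```text
t: 23.95
eef_pos: [607.3, -183.5, 88.3]
tcp_rot: [0.929, -0.139, 0.34, 0.049]
contact_force: [-0.4, 0.2, -2.0]
width: 64.5
```

Run:
```python
from h import *
st();log()
s=r.state();p,d=r.read_camera("wrist"); c=r.calibration("wrist"); np.savez("pics/w12.npz",p=p,d=d,pos=s["eef_pos"],rot=s["tcp_rot"],**c)
prof("pics/w12.npz",list(range(189,228,3))+list(range(270,302,4)))
```

```text
t 23.95 p [ 607.3 -183.5   88.3] z [ 0.617 -0.186 -0.764] y [-0.292 -0.957 -0.003] F [-0.4  0.2 -2. ] w 64.5 q [-0.26  1.21  0.84  2.28  3.69  1.06  0.61]
189 249 704.9 18.1; 192 253 702.9 16.6; 195 215 675.9 79.6; 198 215 673.9 80.2; 201 218 671.5 81.8; 204 218 669.6 82.2; 207 214 667.5 83.3; 210 216 665.3 84.7; 213 218 663.8 84.3; 216 213 661.3 86.7; 219 178 660.1 85.3; 222 179 658.7 84.3; 225 170 667.0 48.8; 270 185 633.9 84.3; 274 195 632.5 80.5; 278 174 630.1 84.5; 282 220 627.8 88.1; 286 220 626.1 86.6; 290 218 624.3 86.2; 294 218 622.5 85.2; 298 216 620.7 85.4; 
fwd/30 [ 0.0255 -0.0003  0.0215] down/30 [-0.0215  0.0001  0.0255]
```

Call:
carry_out(
  steps=[
    {"travel": [-0.08, 0, 0.09], "dr": [0, 0, 0], "fingers": 0.6},
    {"travel": [-0.16, 0, 0.19], "dr": [0, 0, 0], "fingers": 0.6},
    {"travel": [-0.23, 0, 0.27], "dr": [0, 0, 0], "fingers": 0.6},
    {"travel": [-0.3, 0, 0.35], "dr": [0, 0, 0], "fingers": 0.6},
    {"travel": [-0.35, 0, 0.41], "dr": [0, 0, 0], "fingers": 0.6},
    {"travel": [-0.39, 0, 0.46], "dr": [0, 0, 0], "fingers": 0.6},
    {"travel": [-0.42, 0, 0.5], "dr": [0, 0, 0], "fingers": 0.6},
    {"travel": [-0.44, 0, 0.52], "dr": [0, 0, 0], "fingers": 0.6},
  ],
)

```text
t: 24.8
eef_pos: [607.8, -183.4, 69.0]
tcp_rot: [0.929, -0.139, 0.341, 0.049]
contact_force: [-1.0, 0.3, -0.3]
width: 64.7
```

Call:
carry_out(
  steps=[
    {"travel": [-0.01, 0, 0.012], "dr": [0, 0, 0], "fingers": 0.6},
    {"travel": [-0.02, 0, 0.024], "dr": [0, 0, 0], "fingers": 0.6},
    {"travel": [-0.03, 0, 0.036], "dr": [0, 0, 0], "fingers": 0.6},
    {"travel": [-0.03, 0, 0.036], "dr": [0, 0, 0], "fingers": 0.6},
    {"travel": [-0.03, 0, 0.036], "dr": [0, 0, 0], "fingers": 0.6},
    {"travel": [-0.03, 0, 0.036], "dr": [0, 0, 0], "fingers": 0.6},
    {"travel": [-0.03, 0, 0.036], "dr": [0, 0, 0], "fingers": 0.6},
    {"travel": [-0.03, 0, 0.036], "dr": [0, 0, 0], "fingers": 0.6},
  ],
)

```text
t: 25.6
eef_pos: [607.8, -183.3, 67.6]
tcp_rot: [0.929, -0.139, 0.34, 0.049]
contact_force: [0.8, 2.6, 1.5]
width: 64.5
```

Call:
carry_out(
  steps=[
    {"travel": [-0.01, 0, 0.012], "dr": [0, 0, 0], "fingers": 0.6},
    {"travel": [-0.02, 0, 0.024], "dr": [0, 0, 0], "fingers": 0.6},
    {"travel": [-0.03, 0, 0.036], "dr": [0, 0, 0], "fingers": 0.6},
    {"travel": [-0.036, 0, 0.042], "dr": [0, 0, 0], "fingers": 0.6},
    {"travel": [-0.036, 0, 0.042], "dr": [0, 0, 0], "fingers": 0.6},
    {"travel": [-0.036, 0, 0.042], "dr": [0, 0, 0], "fingers": 0.6},
    {"travel": [-0.036, 0, 0.042], "dr": [0, 0, 0], "fingers": 0.6},
    {"travel": [-0.036, 0, 0.042], "dr": [0, 0, 0], "fingers": 0.6},
  ],
)

```text
t: 26.4
eef_pos: [607.9, -183.5, 66.1]
tcp_rot: [0.929, -0.139, 0.341, 0.049]
contact_force: [0.8, 3.7, 4.5]
width: 64.1
```

Run:
```python
from h import *
st();log()
s=r.state();p,d=r.read_camera("wrist"); c=r.calibration("wrist"); np.savez("pics/w13.npz",p=p,d=d,pos=s["eef_pos"],rot=s["tcp_rot"],**c)
prof("pics/w13.npz",list(range(189,228,3))+list(range(270,302,4)))
```

```text
t 26.4 p [ 607.9 -183.5   66.1] z [ 0.619 -0.186 -0.763] y [-0.291 -0.957 -0.004] F [0.8 3.7 4.5] w 64.1 q [-0.26  1.26  0.83  2.28  3.65  1.09  0.62]
189 182 697.7 14.1; 192 182 695.1 14.8; 195 218 676.1 57.4; 198 216 674.0 58.4; 201 217 671.9 59.2; 204 218 669.9 60.0; 207 215 667.5 61.7; 210 218 665.9 61.4; 213 219 663.8 62.8; 216 216 661.9 63.6; 219 185 654.5 82.7; 222 234 651.9 86.8; 225 235 650.2 87.9; 270 196 631.9 80.8; 274 159 631.5 69.2; 278 153 630.5 61.8; 282 219 628.4 64.4; 286 218 626.6 63.9; 290 216 624.8 62.6; 294 217 623.0 61.5; 298 213 621.1 62.7; 
fwd/30 [ 0.0254 -0.0003  0.0215] down/30 [-0.0215  0.0001  0.0254]
```

Call:
carry_out(
  steps=[
    {"travel": [-0.01, 0, 0.012], "dr": [0, 0, 0], "fingers": 0.6},
    {"travel": [-0.02, 0, 0.024], "dr": [0, 0, 0], "fingers": 0.6},
    {"travel": [-0.03, 0, 0.036], "dr": [0, 0, 0], "fingers": 0.6},
    {"travel": [-0.036, 0, 0.042], "dr": [0, 0, 0], "fingers": 0.6},
    {"travel": [-0.036, 0, 0.042], "dr": [0, 0, 0], "fingers": 0.6},
    {"travel": [-0.036, 0, 0.042], "dr": [0, 0, 0], "fingers": 0.6},
    {"travel": [-0.036, 0, 0.042], "dr": [0, 0, 0], "fingers": 0.6},
    {"travel": [-0.036, 0, 0.042], "dr": [0, 0, 0], "fingers": 0.6},
  ],
  grip_force=8,
)

```text
t: 27.25
eef_pos: [607.7, -183.6, 64.5]
tcp_rot: [0.929, -0.139, 0.341, 0.049]
contact_force: [0.5, 4.7, 5.0]
width: 64.7
```

Call:
carry_out(
  steps=[
    {"travel": [-0.01, 0, 0.012], "dr": [0, 0, 0], "fingers": 0.6},
    {"travel": [-0.02, 0, 0.024], "dr": [0, 0, 0], "fingers": 0.6},
    {"travel": [-0.026, 0, 0.031], "dr": [0, 0, 0], "fingers": 0.6},
    {"travel": [-0.026, 0, 0.031], "dr": [0, 0, 0], "fingers": 0.6},
    {"travel": [-0.026, 0, 0.031], "dr": [0, 0, 0], "fingers": 0.6},
    {"travel": [-0.026, 0, 0.031], "dr": [0, 0, 0], "fingers": 0.6},
    {"travel": [-0.026, 0, 0.031], "dr": [0, 0, 0], "fingers": 0.6},
    {"travel": [-0.026, 0, 0.031], "dr": [0, 0, 0], "fingers": 0.6},
  ],
)

```text
t: 28.05
eef_pos: [607.8, -183.7, 64.0]
tcp_rot: [0.928, -0.139, 0.341, 0.049]
contact_force: [-1.6, 4.4, 10.6]
width: 65.0
```

Run:
```python
from h import *
st()
s=r.state();p,d=r.read_camera("wrist"); c=r.calibration("wrist"); np.savez("pics/w14.npz",p=p,d=d,pos=s["eef_pos"],rot=s["tcp_rot"],**c)
prof("pics/w14.npz",list(range(195,222,3))+list(range(278,302,4)))
```

```text
t 28.05 p [ 607.8 -183.7   64. ] z [ 0.62  -0.186 -0.762] y [-0.292 -0.956 -0.004] F [-1.6  4.4 10.6] w 65.0 q [-0.26  1.27  0.83  2.28  3.64  1.1   0.62]
195 217 676.0 55.5; 198 217 673.6 57.1; 201 217 671.6 57.8; 204 219 669.8 57.9; 207 216 667.5 59.6; 210 217 665.6 60.1; 213 219 663.8 60.5; 216 221 656.1 79.6; 219 188 652.9 85.5; 278 153 630.5 58.6; 282 218 628.3 61.9; 286 218 626.5 61.8; 290 215 624.7 60.9; 294 215 622.9 60.4; 298 213 621.1 59.5; 
fwd/30 [ 0.0254 -0.0003  0.0216] down/30 [-0.0216  0.0001  0.0254]
```

Call:
carry_out(
  steps=[
    {"travel": [0, 0, 0], "dr": [0, 0, 0], "fingers": 0.78},
    {"travel": [0, 0, 0], "dr": [0, 0, 0], "fingers": 0.85},
    {"travel": [0, 0, 0], "dr": [0, 0, 0], "fingers": 1},
    {"travel": [0, 0, 0], "dr": [0, 0, 0], "fingers": 1},
    {"travel": [0, 0, -0.3], "dr": [0, 0, 0], "fingers": 1},
    {"travel": [0, 0, -0.9], "dr": [0, 0, 0], "fingers": 1},
    {"travel": [0, 0, -1.8], "dr": [0, 0, 0], "fingers": 1},
    {"travel": [0.5, 0, -2.8], "dr": [0, 0, 0], "fingers": 1},
  ],
)

```text
t: 28.9
eef_pos: [563.9, -170.7, 135.8]
tcp_rot: [0.93, -0.14, 0.338, 0.049]
contact_force: [0.7, 0.2, 0.5]
width: 88.7
```

Run:
```python
from h import *
from ik import *
st();log()
plan(pick(-105,1,90,3.5,11),RP,[.05,.75,-.2,2.35,3.0,.5,-1.2],24,8.4)
```

```text
t 28.9 p [ 563.9 -170.7  135.8] z [ 0.614 -0.186 -0.767] y [-0.293 -0.956 -0.003] F [0.7 0.2 0.5] w 88.7 q [-0.28  1.11  0.89  2.41  3.74  1.09  0.66]
err 1.8232743979741963e-06 qp [ 0.09  0.76 -0.23  2.36  2.99  0.49 -1.25]
19 rows; z [130, 126, 121, 117, 114, 111, 109, 107, 106, 105, 105, 106, 108, 111, 115, 120, 125, 133, 141, 144]
[-0.11, -0.07, 0.13] [0.01, -0.04, 1.41]
[-0.22, -0.17, 0.24] [0.01, -0.09, 2.81]
[-0.33, -0.3, 0.33] [0.01, -0.15, 4.22]
[-0.43, -0.45, 0.4] [0.01, -0.23, 5.63]
[-0.54, -0.63, 0.45] [0.01, -0.33, 7.04]
[-0.65, -0.84, 0.48] [-0.0, -0.44, 8.44]
[-0.75, -1.08, 0.48] [-0.02, -0.57, 9.84]
[-0.85, -1.34, 0.46] [-0.06, -0.72, 11.23]
[-0.94, -1.65, 0.42] [-0.11, -0.89, 12.69]
[-1.04, -1.98, 0.34] [-0.18, -1.09, 14.13]
[-1.12, -2.34, 0.24] [-0.27, -1.32, 15.57]
[-1.2, -2.72, 0.1] [-0.39, -1.56, 16.99]
[-1.27, -3.13, -0.07] [-0.55, -1.83, 18.39]
[-1.33, -3.56, -0.27] [-0.74, -2.13, 19.78]
[-1.39, -4.02, -0.52] [-0.97, -2.45, 21.15]
[-1.44, -4.49, -0.79] [-1.26, -2.79, 22.49]
[-1.48, -5.0, -1.12] [-1.62, -3.18, 23.86]
[-1.52, -5.53, -1.5] [-2.05, -3.59, 25.2]
[-1.54, -5.75, -1.66] [-2.24, -3.75, 25.72]
```

Call:
carry_out(
  steps=[
    {"travel": [0.0, -0.07, 0.0], "dr": [0.01, -0.04, 1.41], "fingers": 1},
    {"travel": [0.0, -0.17, -0.02], "dr": [0.01, -0.09, 2.81], "fingers": 1},
    {"travel": [0.0, -0.3, -0.06], "dr": [0.01, -0.15, 4.22], "fingers": 1},
    {"travel": [-0.03, -0.45, -0.1], "dr": [0.01, -0.23, 5.63], "fingers": 1},
    {"travel": [-0.04, -0.63, -0.15], "dr": [0.01, -0.33, 7.04], "fingers": 1},
    {"travel": [-0.1, -0.84, -0.16], "dr": [0, -0.44, 8.44], "fingers": 1},
    {"travel": [-0.15, -1.08, -0.2], "dr": [-0.02, -0.57, 9.84], "fingers": 1},
    {"travel": [-0.2, -1.34, -0.25], "dr": [-0.06, -0.72, 11.23], "fingers": 1},
  ],
)

```text
t: 29.7
eef_pos: [568.4, -130.2, 139.1]
tcp_rot: [0.705, -0.636, 0.276, -0.15]
contact_force: [0.7, -0.2, 1.0]
width: 88.0
```

Run:
```python
from h import *
from ik import *
st();log(); stack("2",45,80)
plan(pick(-105,1,90,3.5,11),RP,[.05,.75,-.2,2.35,3.0,.5,-1.2],24,8.4)
```

```text
t 29.7 p [ 568.4 -130.2  139.1] z [ 0.58  -0.139 -0.803] y [-0.814 -0.146 -0.563] F [ 0.7 -0.2  1. ] w 88.0 q [-0.18  0.91  0.5   2.38  3.51  0.78 -0.24]
top [[(5, 63.9), (8, 59.0)], [None, None], [(4, 59.4), None], [(9, 61.0), (9, 57.4)], [(7, 64.4), (9, 58.6)], [(4, 64.0), (7, 60.6)]]
scene [[(7, 59.8), (9, 54.1)], [(5, 59.9), (9, 54.5)], [(5, 58.8), (6, 54.1)], [(1, 60.0), (3, 56.4)], [(1, 61.2), (3, 55.4)], [(5, 59.8), (5, 57.7)]]
err 1.8232743979741963e-06 qp [ 0.09  0.76 -0.23  2.36  2.99  0.49 -1.25]
11 rows; z [136, 132, 129, 127, 126, 125, 126, 128, 131, 135, 141, 144]
[-0.33, 0.04, 0.06] [-0.08, -0.13, 1.4]
[-0.68, 0.07, 0.09] [-0.18, -0.27, 2.8]
[-1.06, 0.09, 0.08] [-0.31, -0.41, 4.2]
[-1.46, 0.09, 0.05] [-0.47, -0.55, 5.58]
[-1.89, 0.07, -0.03] [-0.67, -0.69, 7.0]
[-2.35, 0.04, -0.14] [-0.9, -0.83, 8.4]
[-2.82, -0.01, -0.29] [-1.16, -0.97, 9.8]
[-3.31, -0.07, -0.47] [-1.46, -1.09, 11.17]
[-3.82, -0.15, -0.7] [-1.8, -1.21, 12.53]
[-4.35, -0.24, -0.98] [-2.2, -1.31, 13.9]
[-4.67, -0.31, -1.16] [-2.44, -1.35, 14.67]
```

Call:
carry_out(
  steps=[
    {"travel": [-0.33, 0.0, -0.05], "dr": [-0.08, -0.13, 1.4], "fingers": 1},
    {"travel": [-0.68, 0.0, -0.1], "dr": [-0.18, -0.27, 2.8], "fingers": 1},
    {"travel": [-1.06, 0.0, -0.2], "dr": [-0.31, -0.41, 4.2], "fingers": 1},
    {"travel": [-1.46, 0.0, -0.25], "dr": [-0.47, -0.55, 5.58], "fingers": 1},
    {"travel": [-1.89, 0.0, -0.33], "dr": [-0.67, -0.69, 7.0], "fingers": 1},
    {"travel": [-2.35, 0.0, -0.4], "dr": [-0.9, -0.83, 8.4], "fingers": 1},
    {"travel": [-2.82, -0.01, -0.5], "dr": [-1.16, -0.97, 9.8], "fingers": 1},
    {"travel": [-3.31, -0.07, -0.6], "dr": [-1.46, -1.09, 11.17], "fingers": 1},
  ],
)

```text
t: 30.6
eef_pos: [555.2, -30.7, 134.2]
tcp_rot: [-0.262, 0.928, -0.063, 0.259]
contact_force: [0.9, -1.3, 0.0]
width: 87.9
```

Run:
```python
from h import *
st();log()
for up in(75,35): go(pick(-105,1,up,3.5,11),RP)
```

```text
t 30.6 p [555.2 -30.7 134.2] z [ 0.514  0.019 -0.858] y [-0.453  0.855 -0.253] F [ 0.9 -1.3  0. ] w 87.9 q [-0.04  0.79  0.02  2.36  3.18  0.56 -1.09]
travel [-0.461  1.419 -0.032] dr [-0.826 -0.052  3.531]
travel [0.444 1.851 0.846] dr [-0.826 -0.052  3.531]
```

Call:
carry_out(
  steps=[
    {"travel": [-0.15, 0.5, -0.1], "dr": [-0.28, 0, 1.2], "fingers": 1},
    {"travel": [-0.3, 1.0, -0.1], "dr": [-0.56, -0.03, 2.4], "fingers": 1},
    {"travel": [-0.46, 1.42, -0.03], "dr": [-0.83, -0.05, 3.53], "fingers": 1},
    {"travel": [-0.46, 1.42, -0.03], "dr": [-0.83, -0.05, 3.53], "fingers": 1},
    {"travel": [-0.1, 1.6, 0.3], "dr": [-0.83, -0.05, 3.53], "fingers": 1},
    {"travel": [0.25, 1.75, 0.65], "dr": [-0.83, -0.05, 3.53], "fingers": 1},
    {"travel": [0.44, 1.85, 0.85], "dr": [-0.83, -0.05, 3.53], "fingers": 1},
    {"travel": [0.44, 1.85, 0.85], "dr": [-0.83, -0.05, 3.53], "fingers": 1},
  ],
)

```text
t: 31.4
eef_pos: [533.4, 9.5, 91.2]
tcp_rot: [-0.101, 0.961, 0.025, 0.257]
contact_force: [-0.1, 0.0, 0.1]
width: 88.3
```

Run:
```python
from h import *
st();log(); go(pick(-105,1,0,3.5,11),RP)
s=r.state();p,d=r.read_camera("wrist"); c=r.calibration("wrist"); f=dict(p=p,d=d,pos=s["eef_pos"],rot=s["tcp_rot"],**c);np.savez("pics/w15.npz",**f); L=toolcloud(f,s["eef_pos"],s["tcp_rot"])
for v in range(186,226,6):
    row=L[v,170:340]; k=np.where((abs(row[:,1])<37)&(row[:,2]>-10)&(row[:,2]<60)&(abs(row[:,0])<60))[0]
    if len(k): print(v,k[0]+170,k[-1]+170,row[k[0]+1].round(1),row[k[-1]-1].round(1))
```

```text
t 31.4 p [533.4   9.5  91.2] z [ 0.488  0.1   -0.867] y [-0.207  0.978 -0.004] F [-0.1  0.   0.1] w 88.3 q [ 0.03  0.9  -0.16  2.41  3.08  0.68 -1.34]
travel [0.843 0.033 0.751] dr [-0.008 -0.018  0.063]
186 199 311 [ 32.1 -30.3  32.1] [31.7 31.  33.4]
192 198 312 [ 28.9 -30.9  31.1] [28.7 31.4 31.7]
198 198 313 [ 26.6 -30.4  27.8] [25.8 31.8 29.8]
204 198 313 [ 23.7 -30.3  26.2] [22.9 31.7 28.1]
210 199 312 [ 20.4 -29.9  25.6] [20.5 30.7 25.2]
216 200 310 [ 17.5 -29.2  24. ] [17.7 29.5 23.4]
222 203 307 [ 15.3 -27.2  21. ] [15.4 27.5 20.7]
```

Call:
carry_out(
  steps=[
    {"travel": [0.25, 0.02, 0.23], "dr": [0, 0, 0.06], "fingers": 1},
    {"travel": [0.5, 0.025, 0.45], "dr": [0, 0, 0.06], "fingers": 1},
    {"travel": [0.7, 0.025, 0.6], "dr": [0, 0, 0.06], "fingers": 1},
    {"travel": [0.84, 0.025, 0.72], "dr": [0, 0, 0.06], "fingers": 1},
    {"travel": [0.84, 0.025, 0.72], "dr": [0, 0, 0.06], "fingers": 0.85},
    {"travel": [0.84, 0.025, 0.72], "dr": [0, 0, 0.06], "fingers": 0.6},
    {"travel": [0.84, 0.025, 0.72], "dr": [0, 0, 0.06], "fingers": 0.6},
    {"travel": [0.84, 0.025, 0.72], "dr": [0, 0, 0.06], "fingers": 0.6},
  ],
  grip_force=20,
)

```text
t: 32.25
eef_pos: [524.1, 8.7, 61.8]
tcp_rot: [-0.096, 0.961, 0.027, 0.259]
contact_force: [0.7, -1.4, 0.3]
width: 64.2
```

Call:
carry_out(
  steps=[
    {"travel": [-0.15, 0, -0.13], "dr": [0, 0, 0], "fingers": 0.6},
    {"travel": [-0.4, 0, -0.36], "dr": [0, 0, 0], "fingers": 0.6},
    {"travel": [-0.8, 0, -0.72], "dr": [0, 0, 0], "fingers": 0.6},
    {"travel": [-1.2, 0, -1.08], "dr": [0, 0, 0], "fingers": 0.6},
    {"travel": [-1.6, 0, -1.44], "dr": [0, 0, 0], "fingers": 0.6},
    {"travel": [-2.0, 0, -1.8], "dr": [0, 0, 0], "fingers": 0.6},
    {"travel": [-2.36, 0, -2.12], "dr": [0, 0, 0], "fingers": 0.6},
    {"travel": [-2.36, 0, -2.12], "dr": [0, 0, 0], "fingers": 0.6},
  ],
)

```text
t: 33.05
eef_pos: [553.6, 15.5, 154.0]
tcp_rot: [-0.097, 0.96, 0.027, 0.26]
contact_force: [-0.0, 0.6, -2.0]
width: 64.1
```

Run:
```python
from h import *
from ik import *
st();log(); plan(TP+[0,0,3],PL,QP,24,8.4)
```

```text
t 33.05 p [553.6  15.5 154. ] z [ 0.494  0.103 -0.863] y [-0.2    0.98   0.002] F [-0.   0.6 -2. ] w 64.1 q [ 0.02  0.74 -0.16  2.34  3.06  0.46 -1.36]
err 6.7403799119288135e-06 qp [-0.26  1.07  0.88  2.26  3.82  0.94  0.58]
19 rows; z [155, 148, 142, 137, 132, 129, 126, 124, 123, 122, 122, 123, 124, 126, 128, 130, 133, 137, 141, 142]
[0.01, -0.59, 0.25] [0.31, -0.06, -1.39]
[0.02, -1.16, 0.47] [0.61, -0.07, -2.79]
[0.03, -1.72, 0.66] [0.9, -0.05, -4.22]
[0.05, -2.23, 0.81] [1.17, 0.02, -5.59]
[0.06, -2.72, 0.94] [1.43, 0.11, -6.99]
[0.06, -3.2, 1.04] [1.66, 0.25, -8.39]
[0.07, -3.64, 1.11] [1.88, 0.41, -9.8]
[0.06, -4.07, 1.16] [2.08, 0.6, -11.23]
[0.06, -4.47, 1.18] [2.25, 0.82, -12.67]
[0.05, -4.83, 1.19] [2.38, 1.06, -14.04]
[0.03, -5.16, 1.17] [2.49, 1.32, -15.43]
[0.01, -5.47, 1.14] [2.57, 1.59, -16.82]
[-0.01, -5.76, 1.08] [2.62, 1.89, -18.22]
[-0.04, -6.02, 1.02] [2.63, 2.21, -19.61]
[-0.08, -6.25, 0.93] [2.61, 2.54, -21.02]
[-0.12, -6.46, 0.84] [2.54, 2.88, -22.42]
[-0.16, -6.65, 0.72] [2.43, 3.24, -23.82]
[-0.2, -6.81, 0.6] [2.28, 3.61, -25.22]
[-0.23, -6.86, 0.54] [2.2, 3.77, -25.82]
```

Call:
carry_out(
  steps=[
    {"travel": [0.0, -0.59, 0.1], "dr": [0.31, -0.06, -1.39], "fingers": 0.6},
    {"travel": [-0.05, -1.16, 0.2], "dr": [0.61, -0.07, -2.79], "fingers": 0.6},
    {"travel": [-0.1, -1.72, 0.3], "dr": [0.9, -0.05, -4.22], "fingers": 0.6},
    {"travel": [-0.15, -2.23, 0.4], "dr": [1.17, 0.02, -5.59], "fingers": 0.6},
    {"travel": [-0.2, -2.72, 0.45], "dr": [1.43, 0.11, -6.99], "fingers": 0.6},
    {"travel": [-0.22, -3.2, 0.5], "dr": [1.66, 0.25, -8.39], "fingers": 0.6},
    {"travel": [-0.24, -3.64, 0.55], "dr": [1.88, 0.41, -9.8], "fingers": 0.6},
    {"travel": [-0.25, -4.07, 0.6], "dr": [2.08, 0.6, -11.23], "fingers": 0.6},
  ],
)

```text
t: 33.85
eef_pos: [591.2, -101.4, 138.7]
tcp_rot: [-0.587, 0.75, -0.221, 0.209]
contact_force: [1.1, 0.4, -2.0]
width: 63.8
```

Run:
```python
from h import *
from ik import *
st();log(); plan(TP+[0,0,3],PL,QP,24,8.4)
```

```text
t 33.85 p [ 591.2 -101.4  138.7] z [ 0.573 -0.087 -0.815] y [-0.789  0.212 -0.577] F [ 1.1  0.4 -2. ] w 63.8 q [-0.14  0.86  0.35  2.31  3.45  0.65 -0.54]
err 6.7403799119288135e-06 qp [-0.26  1.07  0.88  2.26  3.82  0.94  0.58]
11 rows; z [136, 134, 133, 133, 133, 133, 134, 135, 137, 139, 141, 142]
[0.34, -0.13, 0.14] [0.12, 0.14, -1.41]
[0.67, -0.26, 0.26] [0.21, 0.28, -2.82]
[0.97, -0.38, 0.36] [0.28, 0.42, -4.25]
[1.25, -0.49, 0.43] [0.31, 0.55, -5.65]
[1.51, -0.6, 0.48] [0.33, 0.68, -7.06]
[1.74, -0.71, 0.51] [0.32, 0.81, -8.48]
[1.96, -0.81, 0.53] [0.29, 0.93, -9.9]
[2.16, -0.91, 0.53] [0.23, 1.04, -11.33]
[2.33, -1.0, 0.51] [0.16, 1.13, -12.76]
[2.48, -1.09, 0.47] [0.06, 1.21, -14.16]
[2.52, -1.12, 0.45] [0.01, 1.24, -14.8]
```

Call:
carry_out(
  steps=[
    {"travel": [0.34, -0.25, -0.05], "dr": [0.12, 0.14, -1.41], "fingers": 0.6},
    {"travel": [0.67, -0.48, -0.06], "dr": [0.21, 0.28, -2.82], "fingers": 0.6},
    {"travel": [0.97, -0.62, 0.02], "dr": [0.28, 0.42, -4.25], "fingers": 0.6},
    {"travel": [1.25, -0.73, 0.1], "dr": [0.31, 0.55, -5.65], "fingers": 0.6},
    {"travel": [1.51, -0.84, 0.15], "dr": [0.33, 0.68, -7.06], "fingers": 0.6},
    {"travel": [1.74, -0.93, 0.2], "dr": [0.32, 0.81, -8.48], "fingers": 0.6},
    {"travel": [1.96, -1.0, 0.25], "dr": [0.29, 0.93, -9.9], "fingers": 0.6},
    {"travel": [2.16, -1.05, 0.3], "dr": [0.23, 1.04, -11.33], "fingers": 0.6},
  ],
)

```text
t: 34.65
eef_pos: [606.3, -171.6, 145.6]
tcp_rot: [0.892, -0.301, 0.338, -0.018]
contact_force: [1.3, 0.7, -1.2]
width: 63.8
```

Run:
```python
from h import *
from ik import *
st();log(); go(TP+[0,0,3],PL)
```

```text
t 34.65 p [ 606.3 -171.6  145.6] z [ 0.613 -0.172 -0.771] y [-0.525 -0.818 -0.235] F [ 1.3  0.7 -1.2] w 63.8 q [-0.26  1.02  0.78  2.29  3.74  0.88  0.31]
travel [0.21  0.301 0.183] dr [-0.085  0.096 -3.484]
```

Call:
carry_out(
  steps=[
    {"travel": [0.1, 0.1, 0.06], "dr": [-0.03, 0.03, -1.3], "fingers": 0.6},
    {"travel": [0.15, 0.2, 0.12], "dr": [-0.06, 0.06, -2.5], "fingers": 0.6},
    {"travel": [0.21, 0.3, 0.18], "dr": [-0.08, 0.1, -3.48], "fingers": 0.6},
    {"travel": [0.21, 0.3, 0.18], "dr": [-0.08, 0.1, -3.48], "fingers": 0.6},
    {"travel": [0.21, 0.3, 0.18], "dr": [-0.08, 0.1, -3.48], "fingers": 0.6},
    {"travel": [0.21, 0.3, 0.18], "dr": [-0.08, 0.1, -3.48], "fingers": 0.6},
    {"travel": [0.21, 0.3, 0.18], "dr": [-0.08, 0.1, -3.48], "fingers": 0.6},
    {"travel": [0.21, 0.3, 0.18], "dr": [-0.08, 0.1, -3.48], "fingers": 0.6},
  ],
)

```text
t: 35.45
eef_pos: [609.4, -183.8, 144.4]
tcp_rot: [0.929, -0.139, 0.34, 0.048]
contact_force: [0.4, -0.3, -2.3]
width: 63.8
```

Run:
```python
from h import *
from ik import *
st();log()
s=r.state();p,d=r.read_camera("wrist"); c=r.calibration("wrist"); np.savez("pics/w16.npz",p=p,d=d,pos=s["eef_pos"],rot=s["tcp_rot"],**c)
prof("pics/w16.npz",range(186,302,3))
cv2.imwrite("pics/w16.png",cv2.resize(p[180:304,170:340,::-1],(680,496),interpolation=cv2.INTER_CUBIC))
```

```text
t 35.45 p [ 609.4 -183.8  144.4] z [ 0.618 -0.184 -0.764] y [-0.292 -0.957 -0.005] F [ 0.4 -0.3 -2.3] w 63.8 q [-0.28  1.08  0.89  2.28  3.8   0.96  0.57]
186 71 740.3 0.3; 189 73 737.6 -1.3; 192 219 678.7 137.5; 195 215 676.8 137.7; 198 215 675.1 137.4; 201 217 673.6 136.8; 204 216 672.0 136.2; 207 217 670.4 135.8; 210 217 668.6 136.0; 213 217 667.6 133.8; 216 217 666.0 133.3; 219 218 663.9 134.5; 222 219 662.7 132.8; 225 208 661.2 131.9; 228 182 690.8 15.0; 231 193 687.8 15.0; 234 212 674.8 56.4; 237 152 671.8 58.6; 240 155 669.4 58.4; 243 154 666.9 59.1; 246 156 664.1 61.0; 249 153 661.6 61.8; 252 207 655.9 80.1; 255 183 652.8 85.6; 258 231 650.7 86.0; 261 166 648.5 87.5; 264 140 646.6 86.9; 267 140 644.6 86.7; 270 139 642.5 88.0; 273 137 640.6 87.2; 276 236 638.7 87.5; 279 202 632.2 132.7; 282 208 630.6 133.8; 285 208 629.0 135.7; 288 206 627.7 134.1; 291 205 626.1 136.7; 294 208 624.7 136.2; 297 206 623.2 137.7; 300 212 621.8 138.5; 
fwd/30 [ 0.0255 -0.0003  0.0215] down/30 [-0.0215  0.0002  0.0255]
```

View pics/w16.png

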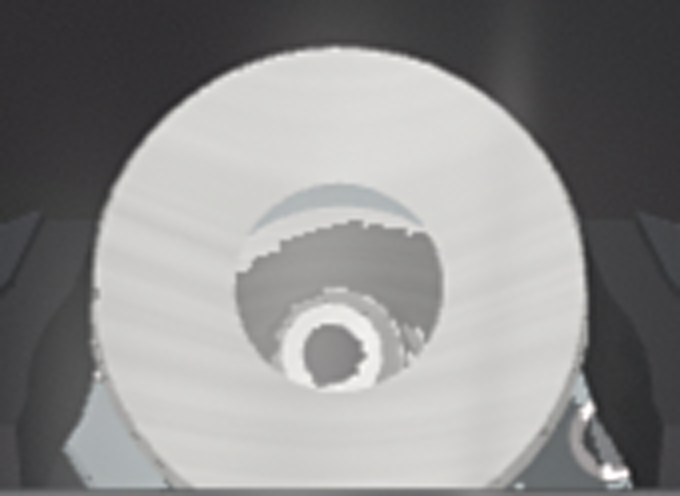

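The crop shows the third washer hollow up, with the bore at (339,288) and the pin tip at (332,352). I'll shift about 2.2 mm back and 0.9 mm sideways, then go down.

Call:
carry_out(
  steps=[
    {"travel": [-0.2, -0.03, 0.12], "dr": [0, 0, 0], "fingers": 0.6},
    {"travel": [-0.4, -0.03, 0.36], "dr": [0, 0, 0], "fingers": 0.6},
    {"travel": [-0.56, -0.03, 0.55], "dr": [0, 0, 0], "fingers": 0.6},
    {"travel": [-0.7, -0.03, 0.72], "dr": [0, 0, 0], "fingers": 0.6},
    {"travel": [-0.82, -0.025, 0.86], "dr": [0, 0, 0], "fingers": 0.6},
    {"travel": [-0.94, -0.025, 1.0], "dr": [0, 0, 0], "fingers": 0.6},
    {"travel": [-1.04, -0.025, 1.13], "dr": [0, 0, 0], "fingers": 0.6},
    {"travel": [-1.04, -0.025, 1.13], "dr": [0, 0, 0], "fingers": 0.6},
  ],
  grip_force=12,
)

```text
t: 36.3
eef_pos: [607.5, -182.3, 97.4]
tcp_rot: [0.929, -0.139, 0.34, 0.049]
contact_force: [0.6, 0.5, -1.4]
width: 64.3
```

Call:
carry_out(
  steps=[
    {"travel": [-0.06, 0, 0.07], "dr": [0, 0, 0], "fingers": 0.6},
    {"travel": [-0.11, 0, 0.13], "dr": [0, 0, 0], "fingers": 0.6},
    {"travel": [-0.16, 0, 0.19], "dr": [0, 0, 0], "fingers": 0.6},
    {"travel": [-0.21, 0, 0.25], "dr": [0, 0, 0], "fingers": 0.6},
    {"travel": [-0.25, 0, 0.3], "dr": [0, 0, 0], "fingers": 0.6},
    {"travel": [-0.28, 0, 0.33], "dr": [0, 0, 0], "fingers": 0.6},
    {"travel": [-0.3, 0, 0.36], "dr": [0, 0, 0], "fingers": 0.6},
    {"travel": [-0.31, 0, 0.37], "dr": [0, 0, 0], "fingers": 0.6},
  ],
)

```text
t: 37.1
eef_pos: [607.8, -182.5, 83.7]
tcp_rot: [0.929, -0.139, 0.34, 0.049]
contact_force: [-0.7, -0.8, -0.9]
width: 64.2
```

Run:
```python
from h import *
st();log()
s=r.state();p,d=r.read_camera("wrist"); c=r.calibration("wrist"); np.savez("pics/w17.npz",p=p,d=d,pos=s["eef_pos"],rot=s["tcp_rot"],**c)
prof("pics/w17.npz",list(range(189,228,3))+list(range(270,302,4)))
```

```text
t 37.1 p [ 607.8 -182.5   83.7] z [ 0.618 -0.185 -0.764] y [-0.291 -0.957 -0.004] F [-0.7 -0.8 -0.9] w 64.2 q [-0.27  1.23  0.85  2.28  3.69  1.07  0.6 ]
189 216 703.5 16.0; 192 222 676.2 78.1; 195 223 674.3 78.4; 198 223 673.5 75.8; 201 226 671.7 75.9; 204 224 670.0 75.9; 207 225 668.9 73.9; 210 225 667.1 73.9; 213 226 665.4 73.9; 216 226 663.8 73.4; 219 227 662.2 73.1; 222 228 660.7 72.2; 225 227 659.1 71.7; 270 184 633.2 84.4; 274 193 631.9 80.0; 278 160 630.7 73.3; 282 216 628.7 73.5; 286 214 626.7 73.7; 290 213 614.2 233.3; 294 216 622.7 76.1; 298 214 620.8 76.6; 
fwd/30 [ 0.0255 -0.0003  0.0215] down/30 [-0.0215  0.0001  0.0255]
```

No lateral load. About 3.3 mm is left.

Call:
carry_out(
  steps=[
    {"travel": [-0.012, 0, 0.015], "dr": [0, 0, 0], "fingers": 0.6},
    {"travel": [-0.025, 0, 0.03], "dr": [0, 0, 0], "fingers": 0.6},
    {"travel": [-0.036, 0, 0.042], "dr": [0, 0, 0], "fingers": 0.6},
    {"travel": [-0.043, 0, 0.05], "dr": [0, 0, 0], "fingers": 0.6},
    {"travel": [-0.043, 0, 0.05], "dr": [0, 0, 0], "fingers": 0.6},
    {"travel": [-0.043, 0, 0.05], "dr": [0, 0, 0], "fingers": 0.6},
    {"travel": [-0.043, 0, 0.05], "dr": [0, 0, 0], "fingers": 0.6},
    {"travel": [-0.043, 0, 0.05], "dr": [0, 0, 0], "fingers": 0.6},
  ],
  grip_force=8,
)

```text
t: 37.95
eef_pos: [607.8, -182.5, 81.8]
tcp_rot: [0.929, -0.139, 0.34, 0.049]
contact_force: [0.7, -0.0, -1.1]
width: 64.6
```

Call:
carry_out(
  steps=[
    {"travel": [-0.01, 0, 0.012], "dr": [0, 0, 0], "fingers": 0.6},
    {"travel": [-0.02, 0, 0.024], "dr": [0, 0, 0], "fingers": 0.6},
    {"travel": [-0.026, 0, 0.031], "dr": [0, 0, 0], "fingers": 0.6},
    {"travel": [-0.026, 0, 0.031], "dr": [0, 0, 0], "fingers": 0.6},
    {"travel": [-0.026, 0, 0.031], "dr": [0, 0, 0], "fingers": 0.6},
    {"travel": [-0.026, 0, 0.031], "dr": [0, 0, 0], "fingers": 0.6},
    {"travel": [-0.026, 0, 0.031], "dr": [0, 0, 0], "fingers": 0.6},
    {"travel": [-0.026, 0, 0.031], "dr": [0, 0, 0], "fingers": 0.6},
  ],
)

```text
t: 38.75
eef_pos: [607.8, -182.4, 80.6]
tcp_rot: [0.929, -0.139, 0.34, 0.049]
contact_force: [-0.4, 0.1, -1.9]
width: 64.6
```

Call:
carry_out(
  steps=[
    {"travel": [-0.01, 0, 0.012], "dr": [0, 0, 0], "fingers": 0.6},
    {"travel": [-0.02, 0, 0.024], "dr": [0, 0, 0], "fingers": 0.6},
    {"travel": [-0.026, 0, 0.031], "dr": [0, 0, 0], "fingers": 0.6},
    {"travel": [-0.026, 0, 0.031], "dr": [0, 0, 0], "fingers": 0.6},
    {"travel": [-0.026, 0, 0.031], "dr": [0, 0, 0], "fingers": 0.6},
    {"travel": [-0.026, 0, 0.031], "dr": [0, 0, 0], "fingers": 0.6},
    {"travel": [-0.026, 0, 0.031], "dr": [0, 0, 0], "fingers": 0.6},
    {"travel": [-0.026, 0, 0.031], "dr": [0, 0, 0], "fingers": 0.6},
  ],
)

```text
t: 39.55
eef_pos: [607.8, -182.4, 79.4]
tcp_rot: [0.929, -0.139, 0.34, 0.049]
contact_force: [-0.5, 0.4, -1.9]
width: 64.8
```

Call:
carry_out(
  steps=[
    {"travel": [-0.01, 0, 0.012], "dr": [0, 0, 0], "fingers": 0.6},
    {"travel": [-0.02, 0, 0.024], "dr": [0, 0, 0], "fingers": 0.6},
    {"travel": [-0.026, 0, 0.031], "dr": [0, 0, 0], "fingers": 0.6},
    {"travel": [-0.026, 0, 0.031], "dr": [0, 0, 0], "fingers": 0.6},
    {"travel": [-0.026, 0, 0.031], "dr": [0, 0, 0], "fingers": 0.6},
    {"travel": [-0.026, 0, 0.031], "dr": [0, 0, 0], "fingers": 0.6},
    {"travel": [-0.026, 0, 0.031], "dr": [0, 0, 0], "fingers": 0.6},
    {"travel": [-0.026, 0, 0.031], "dr": [0, 0, 0], "fingers": 0.6},
  ],
)

```text
t: 40.35
eef_pos: [607.8, -182.4, 78.2]
tcp_rot: [0.929, -0.139, 0.34, 0.049]
contact_force: [0.5, -0.3, -0.5]
width: 64.6
```

Run:
```python
from h import *
st()
s=r.state();p,d=r.read_camera("wrist"); c=r.calibration("wrist"); np.savez("pics/w18.npz",p=p,d=d,pos=s["eef_pos"],rot=s["tcp_rot"],**c)
prof("pics/w18.npz",list(range(189,222,3))+list(range(278,302,4)))
```

```text
t 40.35 p [ 607.8 -182.4   78.2] z [ 0.618 -0.185 -0.764] y [-0.291 -0.957 -0.004] F [ 0.5 -0.3 -0.5] w 64.6 q [-0.27  1.24  0.85  2.28  3.68  1.08  0.61]
189 194 701.5 15.5; 192 221 676.1 73.1; 195 222 674.7 72.1; 198 222 673.3 70.9; 201 225 671.1 72.1; 204 224 670.1 70.1; 207 225 668.3 70.2; 210 225 666.9 69.3; 213 225 665.5 68.2; 216 226 663.4 69.4; 219 226 662.3 67.2; 278 171 630.8 66.9; 282 217 628.6 68.9; 286 214 626.7 68.3; 290 213 624.7 70.3; 294 217 622.8 70.6; 298 214 620.9 71.0; 
fwd/30 [ 0.0255 -0.0003  0.0215] down/30 [-0.0215  0.0001  0.0255]
```

Call:
carry_out(
  steps=[
    {"travel": [-0.01, 0, 0.012], "dr": [0, 0, 0], "fingers": 0.6},
    {"travel": [-0.02, 0, 0.024], "dr": [0, 0, 0], "fingers": 0.6},
    {"travel": [-0.026, 0, 0.031], "dr": [0, 0, 0], "fingers": 0.6},
    {"travel": [-0.026, 0, 0.031], "dr": [0, 0, 0], "fingers": 0.6},
    {"travel": [-0.026, 0, 0.031], "dr": [0, 0, 0], "fingers": 0.6},
    {"travel": [-0.026, 0, 0.031], "dr": [0, 0, 0], "fingers": 0.6},
    {"travel": [-0.026, 0, 0.031], "dr": [0, 0, 0], "fingers": 0.6},
    {"travel": [-0.026, 0, 0.031], "dr": [0, 0, 0], "fingers": 0.6},
  ],
)

```text
t: 41.2
eef_pos: [607.9, -182.7, 77.5]
tcp_rot: [0.929, -0.139, 0.341, 0.049]
contact_force: [-2.0, 1.3, 5.0]
width: 64.7
```

Contact at 5 N. Releasing and backing away.

Call:
carry_out(
  steps=[
    {"travel": [-0.005, 0, 0.008], "dr": [0, 0, 0], "fingers": 0.76},
    {"travel": [-0.005, 0, 0.008], "dr": [0, 0, 0], "fingers": 0.78},
    {"travel": [0, 0, 0], "dr": [0, 0, 0], "fingers": 0.9},
    {"travel": [0, 0, 0], "dr": [0, 0, 0], "fingers": 1},
    {"travel": [0, 0, 0], "dr": [0, 0, 0], "fingers": 1},
    {"travel": [0, 0, -0.5], "dr": [0, 0, 0], "fingers": 1},
    {"travel": [0, 0, -1.5], "dr": [0, 0, 0], "fingers": 1},
    {"travel": [0.5, 0, -2.8], "dr": [0, 0, 0], "fingers": 1},
  ],
)

```text
t: 42.0
eef_pos: [565.2, -169.4, 149.0]
tcp_rot: [0.93, -0.139, 0.338, 0.048]
contact_force: [1.2, -0.6, 0.8]
width: 88.4
```

Call:
carry_out(
  steps=[
    {"travel": [0.5, -0.6, -0.9], "dr": [0, 0, 0], "fingers": 1},
    {"travel": [1.0, -1.5, -1.5], "dr": [0, 0, 0], "fingers": 1},
    {"travel": [1.5, -2.5, -2.0], "dr": [0, 0, 0], "fingers": 1},
    {"travel": [1.5, -2.5, -2.0], "dr": [0, 0, 0], "fingers": 1},
    {"travel": [1.5, -2.5, -2.0], "dr": [0, 0, 0], "fingers": 1},
    {"travel": [1.5, -2.5, -2.0], "dr": [0, 0, 0], "fingers": 1},
    {"travel": [1.5, -2.5, -2.0], "dr": [0, 0, 0], "fingers": 1},
    {"travel": [1.5, -2.5, -2.0], "dr": [0, 0, 0], "fingers": 1},
  ],
)

```text
t: 42.8
eef_pos: [583.8, -98.9, 225.2]
tcp_rot: [0.929, -0.14, 0.339, 0.049]
contact_force: [-0.0, 0.6, 0.4]
width: 87.8
```

Run:
```python
from h import *
st(); stack("3",55,95)
p,d=r.read_camera("wrist"); c=r.calibration("wrist"); np.savez("pics/w19.npz",p=p,d=d,**c)
Q=cloud(c,d).reshape(-1,3); o=np.array([616.3,-185.3]); e=Q[:,:2]-o; rr=np.hypot(*e.T)
for a in range(0,360,45):
    t=np.radians(a); u=e@[np.cos(t),np.sin(t)]; w=e@[-np.sin(t),np.cos(t)]; m=(u>24)&(u<31)&(abs(w)<5)&(Q[:,2]>40); print(a,m.sum(),np.median(Q[m,2]).round(1) if m.any() else '',end="; ")
f=np.load("pics/scene3.npz")["p"]
uv=c["K"]@(c["R"]@np.array([616,-185,60])+c["t"]); u,v=(uv[:2]/uv[2]).astype(int); print(u,v)
a=p[max(v-80,0):v+80,max(u-90,0):u+90,::-1]; b=f[165:225,150:215,::-1]
a=cv2.resize(a,(400,400),interpolation=cv2.INTER_CUBIC); b=cv2.resize(b,(400,400),interpolation=cv2.INTER_CUBIC)
cv2.imwrite("pics/end.png",np.hstack([a,b]))
```

```text
t 42.8 p [583.8 -98.9 225.2] z [ 0.616 -0.187 -0.765] y [-0.293 -0.956 -0.003] F [-0.   0.6  0.4] w 87.8 q [-0.52  0.88  0.96  2.36  3.85  0.75  0.48]
top [[(7, 71.8), (13, 70.9)], [(9, 70.4), (8, 73.4)], [None, (4, 76.0)], [None, None], [(7, 70.4), (8, 74.6)], [(8, 68.2), (8, 71.2)]]
scene [[(3, 67.3), (10, 69.8)], [(4, 67.2), (5, 70.9)], [(6, 67.5), (5, 70.3)], [(2, 68.0), (4, 71.0)], [(6, 67.4), (7, 68.8)], [(6, 65.3), (6, 69.5)]]
0 64 71.3; 45 61 72.0; 90 97 71.6; 135 115 71.5; 180 26 71.8; 225 0 ; 270 77 71.1; 315 70 71.2; 323 235
```

View pics/end.png

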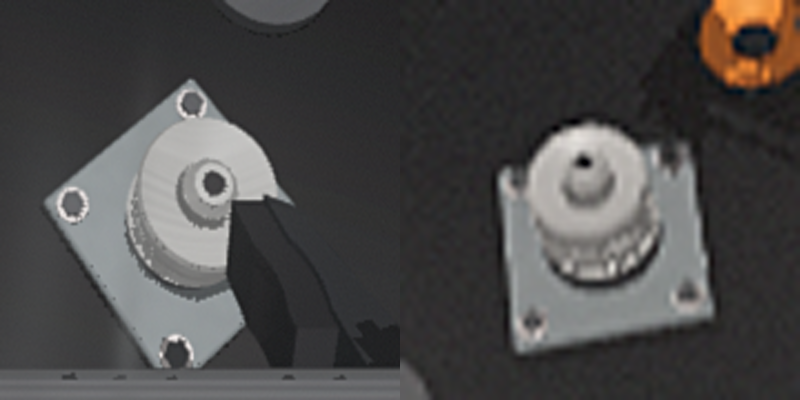

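Both views show the stack level on the pin: the top washer is hollow up at (207,205) on the left and (590,180) on the right. Its rim reads 71.1–72.0 mm all round, against about 72.4 mm expected.

```bash
python3 -c "
from cell import r
print(r.hand_in())"
```

```text
the job is handed in; nothing more can be done
None
```

All three washers are on the pin in alternating order, and I handed the job in at about 43 s of the 72 s allowed.

**Order:** the middle washer went on hollow up, then the left one hollow down, then the right one hollow up. I held each across its diameter and lined it up by looking through its bore at the pin tip. Each then went down in steps of about 1 mm until contact showed, at about 5 to 11 N, and I released it.

**Last checks:**
- **Seating:** the close-up camera read the top washer's rim at 71.1–72.0 mm in seven of eight directions, against about 72.4 mm expected, so it is level and fully down. The eighth direction was hidden by a finger.
- **Arm:** the gripper is open and well clear of the stack, with no contact force.

**What disagreed:**
- **Camera offsets:** the scene camera read the stack about 2 to 3 mm low throughout. In the last check the top camera read within about 2 mm where its view was clear.
- **Second washer:** there was a small sideways rub of about 4–5 N near the bottom. Afterwards the scene camera, and the top camera where it was not blocked, read it at about the expected height.
- **Third washer:** it met contact about 3 mm lower than I first estimated, but its final height agrees with a full seat.
- **Early reach problem:** the arm ran into joint limits near the rack once at the start, and I moved it to another arm posture before picking anything up.

I did not check the other objects one by one at the end, but no unexpected contact forces showed along the way.

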